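# Pack a craft kit box

### The job

Pack the craft kit: stand every paint jar that is on the table upright in the divided box, one to a small cell, and scoop all the wooden beads out of the white tray and tip them into the box's wide bay. Move the beads with the scoop only, never with the fingers, and lay the scoop back with its bowl inside the tray when the tray is empty. Leave the glue bottle, the mug and the cardboard box where they are.

Things in the scene. Friction and masses are not known exactly. Their poses are not given: they have to be found in the camera images.
- caddy: divided plywood box, no lid, fixed, 172 (x) by 273 (y) by 50 mm high. Origin: centre of its underside, z up. Inner floor 8 mm up, outer walls 8 mm thick. Towards -y one wide bay, 156 (x) by 95 (y) mm inside; the rest is four cells, 75 by 75 mm inside, two by two, with dividers 6 mm thick, 46 mm high
- cell0 (a point): centre of the inner floor of jar cell 0, at (-40.5, 10, 8) mm in the box's frame; axes as the box
- cell1 (a point): centre of the inner floor of jar cell 1, at (40.5, 10, 8) mm in the box's frame; axes as the box
- cell2 (a point): centre of the inner floor of jar cell 2, at (-40.5, 91, 8) mm in the box's frame; axes as the box
- cell3 (a point): centre of the inner floor of jar cell 3, at (40.5, 91, 8) mm in the box's frame; axes as the box
- bead_bay (a point): centre of the inner floor of the wide bay, at (0, -81, 8) mm in the box's frame; axes as the box
- tray: white plastic tray, open at the top, fixed, 36 mm high, 92 mm wide (y); walls and floor 4 mm thick. Origin on its underside, z up; +x points away from the robot (world x) within 0.3 rad. Inside 84 mm wide; the flat floor runs from x = -119 to +85 mm; there the far end ramps up at 45 degrees to the rim at x = 117; the other end is upright. Beads start at x from -11 to +81 mm
- scoop: hand scoop, 140 g, standing on its flat floor. Origin: centre of the bowl's underside, +x to the open front lip, z up. Bowl 76 long (x), 62 wide at the back, 74 at the lip; floor 2.2 thick, sides 2.5 thick, rising from 6 mm at the lip to 46 at the back wall (56 high). Flat-sided black handle, 14 wide (y), 18 deep, rises backwards at 35 degrees from (-37, 0, 50) to (-135, 0, 119) mm
- scoop_grip (a point): middle of the scoop's handle, at (-86, 0, 84) mm in the scoop's frame; axes as the scoop
- scoop_lip (a point): middle of the front lip's lower edge, at (38, 0, 0) mm in the scoop's frame; axes as the scoop
- jar0: closed paint jar, upright cylinder 52 mm in diameter and 68 mm high with a black cap of the same diameter (the top 19 mm), about 120 g, heavy below; all jars are alike, three or four are there. Origin: centre of its underside, z up
- jar1: closed paint jar, upright cylinder 52 mm in diameter and 68 mm high with a black cap of the same diameter (the top 19 mm), about 120 g, heavy below; all jars are alike, three or four are there. Origin: centre of its underside, z up
- jar2: closed paint jar, upright cylinder 52 mm in diameter and 68 mm high with a black cap of the same diameter (the top 19 mm), about 120 g, heavy below; all jars are alike, three or four are there. Origin: centre of its underside, z up
- jar3: closed paint jar, upright cylinder 52 mm in diameter and 68 mm high with a black cap of the same diameter (the top 19 mm), about 120 g, heavy below; all jars are alike, three or four are there. Origin: centre of its underside, z up
- bead0: round wooden bead, 26 mm in diameter, 12 g; all alike, three to five are there. Origin: its centre
- bead1: round wooden bead, 26 mm in diameter, 12 g; all alike, three to five are there. Origin: its centre
- bead2: round wooden bead, 26 mm in diameter, 12 g; all alike, three to five are there. Origin: its centre
- bead3: round wooden bead, 26 mm in diameter, 12 g; all alike, three to five are there. Origin: its centre
- bead4: round wooden bead, 26 mm in diameter, 12 g; all alike, three to five are there. Origin: its centre
- bead5: round wooden bead, 26 mm in diameter, 12 g; all alike, three to five are there. Origin: its centre
- glue: white glue bottle with orange cap, 52 mm in diameter, 150 mm high, not to be moved. Origin: centre of its underside
- mug: white mug, 76 mm in diameter, 90 mm high, not to be moved. Origin: centre of its underside; handle towards its +y
- stickbox: small closed cardboard box, 110 (x) by 60 (y) by 40 mm, not to be moved. Origin: centre of its underside
There are look-alikes about, which are no part of the job. Leave any green or red look-alike of the jar1 alone.

How it is judged (in metres and radians):
At the end, for the whole second after the job is handed in: All beads in the wide bay, centres under 40 mm above its floor; each jar in a small cell, on its floor within 6 mm, within 20 mm of its centre and 0.12 rad of upright; scoop let go, bowl centre within 85 mm along and 25 mm across of the tray's origin, under 40 mm up; at rest (x of bead0 in the frame of bead_bay between -0.078 and 0.078 m and y of bead0 in the frame of bead_bay between -0.048 and 0.048 m and z of bead0 in the frame of bead_bay between 0 and 0.04 m and x of bead1 in the frame of bead_bay between -0.078 and 0.078 m and y of bead1 in the frame of bead_bay between -0.048 and 0.048 m and z of bead1 in the frame of bead_bay between 0 and 0.04 m and x of bead2 in the frame of bead_bay between -0.078 and 0.078 m and y of bead2 in the frame of bead_bay between -0.048 and 0.048 m and z of bead2 in the frame of bead_bay between 0 and 0.04 m and x of bead3 in the frame of bead_bay between -0.078 and 0.078 m and y of bead3 in the frame of bead_bay between -0.048 and 0.048 m and z of bead3 in the frame of bead_bay between 0 and 0.04 m and x of bead4 in the frame of bead_bay between -0.078 and 0.078 m and y of bead4 in the frame of bead_bay between -0.048 and 0.048 m and z of bead4 in the frame of bead_bay between 0 and 0.04 m and x of bead5 in the frame of bead_bay between -0.078 and 0.078 m and y of bead5 in the frame of bead_bay between -0.048 and 0.048 m and z of bead5 in the frame of bead_bay between 0 and 0.04 m and ((x of jar0 in the frame of cell0 between -0.02 and 0.02 m and y of jar0 in the frame of cell0 between -0.02 and 0.02 m and z of jar0 in the frame of cell0 between -0.004 and 0.006 m) or (x of jar0 in the frame of cell1 between -0.02 and 0.02 m and y of jar0 in the frame of cell1 between -0.02 and 0.02 m and z of jar0 in the frame of cell1 between -0.004 and 0.006 m) or (x of jar0 in the frame of cell2 between -0.02 and 0.02 m and y of jar0 in the frame of cell2 between -0.02 and 0.02 m and z of jar0 in the frame of cell2 between -0.004 and 0.006 m) or (x of jar0 in the frame of cell3 between -0.02 and 0.02 m and y of jar0 in the frame of cell3 between -0.02 and 0.02 m and z of jar0 in the frame of cell3 between -0.004 and 0.006 m)) and angle between each of jar0, jar1, jar2, jar3's own z axis and vertical below 0.12 rad and linear speed of each of jar0, jar1, jar2, jar3, scoop below 0.03 m/s and ((x of jar1 in the frame of cell0 between -0.02 and 0.02 m and y of jar1 in the frame of cell0 between -0.02 and 0.02 m and z of jar1 in the frame of cell0 between -0.004 and 0.006 m) or (x of jar1 in the frame of cell1 between -0.02 and 0.02 m and y of jar1 in the frame of cell1 between -0.02 and 0.02 m and z of jar1 in the frame of cell1 between -0.004 and 0.006 m) or (x of jar1 in the frame of cell2 between -0.02 and 0.02 m and y of jar1 in the frame of cell2 between -0.02 and 0.02 m and z of jar1 in the frame of cell2 between -0.004 and 0.006 m) or (x of jar1 in the frame of cell3 between -0.02 and 0.02 m and y of jar1 in the frame of cell3 between -0.02 and 0.02 m and z of jar1 in the frame of cell3 between -0.004 and 0.006 m)) and ((x of jar2 in the frame of cell0 between -0.02 and 0.02 m and y of jar2 in the frame of cell0 between -0.02 and 0.02 m and z of jar2 in the frame of cell0 between -0.004 and 0.006 m) or (x of jar2 in the frame of cell1 between -0.02 and 0.02 m and y of jar2 in the frame of cell1 between -0.02 and 0.02 m and z of jar2 in the frame of cell1 between -0.004 and 0.006 m) or (x of jar2 in the frame of cell2 between -0.02 and 0.02 m and y of jar2 in the frame of cell2 between -0.02 and 0.02 m and z of jar2 in the frame of cell2 between -0.004 and 0.006 m) or (x of jar2 in the frame of cell3 between -0.02 and 0.02 m and y of jar2 in the frame of cell3 between -0.02 and 0.02 m and z of jar2 in the frame of cell3 between -0.004 and 0.006 m)) and ((x of jar3 in the frame of cell0 between -0.02 and 0.02 m and y of jar3 in the frame of cell0 between -0.02 and 0.02 m and z of jar3 in the frame of cell0 between -0.004 and 0.006 m) or (x of jar3 in the frame of cell1 between -0.02 and 0.02 m and y of jar3 in the frame of cell1 between -0.02 and 0.02 m and z of jar3 in the frame of cell1 between -0.004 and 0.006 m) or (x of jar3 in the frame of cell2 between -0.02 and 0.02 m and y of jar3 in the frame of cell2 between -0.02 and 0.02 m and z of jar3 in the frame of cell2 between -0.004 and 0.006 m) or (x of jar3 in the frame of cell3 between -0.02 and 0.02 m and y of jar3 in the frame of cell3 between -0.02 and 0.02 m and z of jar3 in the frame of cell3 between -0.004 and 0.006 m)) and x of scoop in the frame of tray between -0.085 and 0.085 m and y of scoop in the frame of tray between -0.025 and 0.025 m and z of scoop in the frame of tray between -0.002 and 0.04 m); the robot touches nothing.
It fails at once if The fingers touch a bead (contact force between the fingers and bead0 above 0.5 N or contact force between the fingers and bead1 above 0.5 N or contact force between the fingers and bead2 above 0.5 N or contact force between the fingers and bead3 above 0.5 N or contact force between the fingers and bead4 above 0.5 N or contact force between the fingers and bead5 above 0.5 N).
It fails at once if The glue bottle is moved by more than 30 mm (distance of glue from where it was at the start of the episode above 0.03 m).
It fails at once if The mug is moved by more than 30 mm (distance of mug from where it was at the start of the episode above 0.03 m).
It fails at once if The cardboard box is moved by more than 30 mm (distance of stickbox from where it was at the start of the episode above 0.03 m).
Of jar0, jar1, jar2, jar3 only 3 to 4 are there at a start; the rules pass over those that are not, and their reading is None.
Of bead0, bead1, bead2, bead3, bead4, bead5 only 3 to 5 are there at a start; the rules pass over those that are not, and their reading is None.
At some moment in a run one of jar0, jar1, jar2, jar3 may be knocked a few centimetres aside while the robot is not near it.
It also fails if it takes over 200 s, if anything falls off the work surface, if the arm or the gripper's body presses on something with over 40 N, if the wrist force passes 120 N, or if a joint passes its speed limit or range.

### The arm

A 7-joint arm with a two-finger parallel gripper is mounted at the origin on the work surface. World frame = base frame: x ahead of the robot, y to its left, z up, the work surface at z = 0. Lengths are in mm, angles in degrees, forces in N, time in s.
With the tool pointing down it reaches from about 425 to 925 mm from the base axis. Payload 6.8 kg.
Tool frame: the origin (TCP) lies on the centre line of the jaws, within the pads' length; the fingertips stand 8 mm ahead of it and the grasp point (between the pads) lies 11 mm behind it; x points along the fingers, y is the direction in which the jaws open and shut, and the axes are right-handed (so a half turn about x gives the same grasp; the last joint's range is limited). The gripper opens to 85 mm and grips with 20 to 120 N. Pads are 22 mm wide; open, the fingers measure 114 mm over their backs; the gripper's body (76 mm by 85 mm) begins 54 mm behind the grasp point. The pads swing forward as they close: fully open they stand 13 mm farther back than shut.
Start: joints at [59.754, 27.33, 1.283, 89.118, -0.659, 63.558, -4.761], TCP at [275.125, -616.403, 239.308] pointing down, gripper open.
Joint ranges: [-169.35, 169.35], [-19.33, 120.38], [-80.79, 83.38], [13.8, 139.57], [-78.32, 258.32], [9.67, 109.79], [-169.56, 169.56]. Speed limits (degrees/s): [136.94, 136.94, 180, 180, 180, 180, 180].

### API

Orientations are given as [roll, pitch, yaw] about the fixed x, y, z axes, in that order (R = Rz(yaw) Ry(pitch) Rx(roll)).
In Python, from workcell import ctrl, vision, sign_off gives the robot as it stands.
- The arm moves only by the tool play_rows, never from a script. Its argument "targets" is a list of rows, each an object with "xyz": the shift along the world's x, y, z in m, a list of three; "delta_rot": the turn, a rotation vector about the world's x, y, z in degrees, a list of three; "gripper": the opening, from -1 (shut) to 1 (fully open). A call has 1 to 12 rows; each row is the pose to reach, as a shift and turn from the pose measured when the call began; what a row does not reach only later rows make up. A row lasts 1/8 s, in which the tool goes at most 62.5 mm and 10.7 degrees, less where a joint would pass 70% of its speed; a pose out of reach is approached as far as the arm can. A call with a gripper value outside its range is refused whole. The fingers move at their own pace and stop on an object; "force" is the grip in N (left out, the last holds). Time passes only in rows, so rows that repeat a pose let the fingers close. It gives the time, the measured TCP pose, the force and the opening at its end, in the units of the state.
- ctrl.get_state(): the state, without advancing time (a new reading comes with each control period).
- vision.capture(name): name is "side" or "top" or "wrist"; returns (picture, depth): 480x640x3 uint8, red, green, blue; 480x640 float32, mm along the optical axis (not along the pixel's ray), 0 where there is no reading.
- vision.calibration(name): a dict with "mtx" (3x3 intrinsics, pixels), "extrinsics" (4x4, takes a point from camera to world coordinates). Camera axes: x right, y up, looking along -z (the intrinsics and any distortion apply to the point x, -y, -z); pixel columns grow to the right and rows downward; lengths in mm; the calibration is good to about 2 mm. A picture is of the moment at which its call begins: read the wrist's pose just before it. calibration takes no time and is no camera call; for the wrist camera it gives the pose at the moment of the call.
- sign_off(): hands the job in, once; it reports no verdict.
The state is a dict: "time_s": time; "joints": joint angles; "joint_velocities": joint speeds; "effort": joint torques, N m; "tool_pos": TCP position; "ee_rot": TCP orientation; "ft_force": force on the tool from outside, world axes, zero at the start; "moment": the same for the moment, N m; "finger_gap": finger opening in mm.
Only numpy, scipy, OpenCV 4.12 (cv2) and the standard library are available. Lean on these libraries where they do the work, as an engineer would, in place of code of your own. Each camera call takes 0.05 s, during which the arm holds its last target.

## Working session

There is one attempt and no reset: what is moved stays moved. The work goes in short steps, Python scripts to look and compute and a tool call to move; the robot and the scene stay as the last step left them, time stands still between calls to the robot, and variables do not carry over. Pictures are saved under pics/ and viewed, and the job is handed in when it is done.

Besides the shell and the picture viewer there is one more tool, called after "Request:" by a JSON object that holds its "method" and its "body". play_rows: Moves the arm, as the interface text tells. Its arguments: {"type":"object","properties":{"targets":{"type":"array","items":{"type":"object","properties":{"xyz":{"type":"array","items":{"type":"number"}},"delta_rot":{"type":"array","items":{"type":"number"}},"gripper":{"type":"number"}}}},"force":{"type":"number"}},"required":["targets"]}

```bash
ls; mkdir -p pics; python3 - <<'E'
from workcell import ctrl, vision
import cv2
print(ctrl.get_state())
for n in ("side","top","wrist"):
    c=vision.calibration(n); print(n,c)
    p,d=vision.capture(n); cv2.imwrite(f"pics/a_{n}.png",p[:,:,::-1]); print(d.min(),d.max())
E
```

```text
pics
{'time_s': 0.0, 'joints': array([59.75252775, 27.3736185 ,  1.28037236, 89.17723337, -0.65727609,
       63.55770855, -4.76175083]), 'joint_velocities': array([ 0.03496605,  0.0163034 ,  0.06161105,  0.07249665,  0.03441475,
       -0.06398044,  0.06897274]), 'effort': array([-1.11039011e-03, -5.96442211e+01,  1.60784908e+00, -2.81193978e+01,
        1.24910264e-02,  9.27687564e-03, -8.49998344e-06]), 'tool_pos': array([ 274.87300438, -615.8796399 ,  238.35926496]), 'ee_rot': array([-84.85814408,  89.89878934, 119.19679927]), 'ft_force': array([-0.21442294, -0.65488155,  0.19914193]), 'moment': array([ 0.02194693, -0.02106084,  0.02885409]), 'finger_gap': 85.35976276912044}
side {'mtx': array([[497.75657195,   0.        , 321.49364293],
       [  0.        , 497.75657195, 236.85523907],
       [  0.        ,   0.        ,   1.        ]]), 'extrinsics': array([[ 9.31555152e-01,  2.70216094e-01, -2.43286378e-01,
         3.44784328e+02],
       [-3.63547411e-01,  7.03587644e-01, -6.10571623e-01,
        -7.02377662e+02],
       [ 6.18700990e-03,  6.57227274e-01,  7.53667056e-01,
 
[... 500 characters left out ...]
,  5.41848308e-02,  9.98528389e-01,
         1.53518464e+03],
       [ 0.00000000e+00,  0.00000000e+00,  0.00000000e+00,
         1.00000000e+00]])}
0.0 2370.431
wrist {'mtx': array([[340.59293103,   0.        , 324.74063076],
       [  0.        , 340.59293103, 241.24293962],
       [  0.        ,   0.        ,   1.        ]]), 'extrinsics': array([[ 4.07176469e-01,  8.81573598e-01,  2.38820673e-01,
         3.35094505e+02],
       [-9.13347478e-01,  3.93560949e-01,  1.04432580e-01,
        -5.90056355e+02],
       [-1.92548523e-03, -2.60648748e-01,  9.65431780e-01,
         3.72827347e+02],
       [ 0.00000000e+00,  0.00000000e+00,  0.00000000e+00,
         1.00000000e+00]])}
0.0 1440.9105
```

View pics/a_side.png

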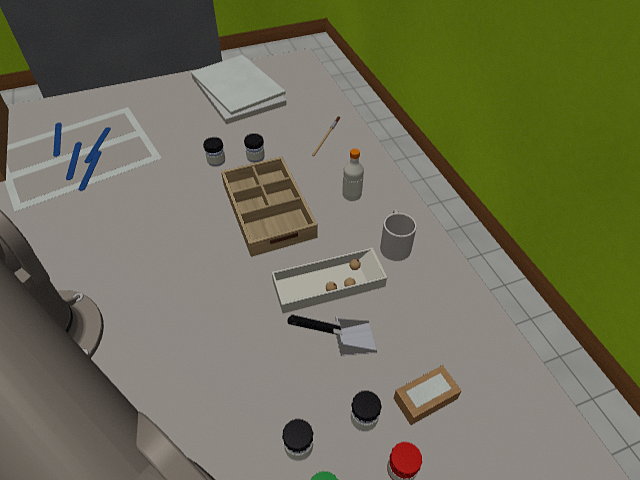

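View pics/a_top.png

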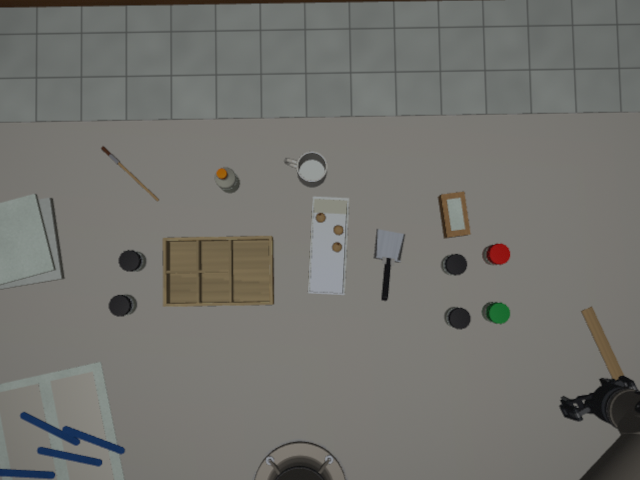

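View pics/a_wrist.png

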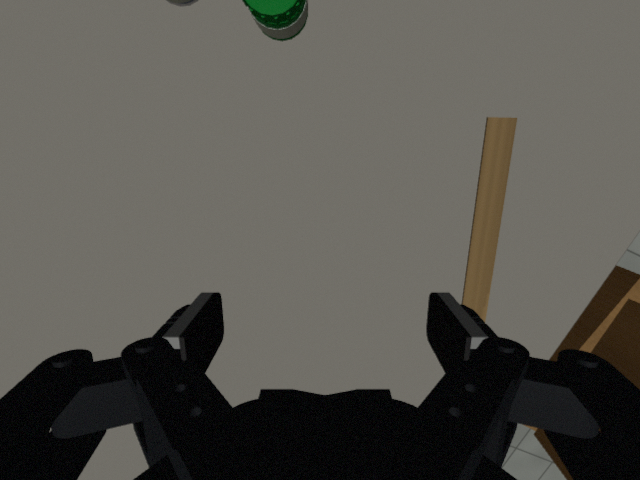

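The top view shows four black-capped jars at (130,260), (120,305), (456,265) and (459,318). The red and green look-alikes are at (498,254) and (498,313). The tray is at (328,245) with three beads, the scoop at (388,260) and the caddy at (218,271). Next I measure positions.

```bash
cat > h.py <<'E'
from workcell import ctrl, vision
import cv2, numpy as np
from scipy.spatial.transform import Rotation as R
def cal(n):
    c=vision.calibration(n); return c["mtx"],c["extrinsics"]
def ray(c,u,v):
    K,E=c; d=np.array([(u-K[0,2])/K[0,0],-(v-K[1,2])/K[1,1],-1.]); return E[:3,3],E[:3,:3]@d
def plane(c,u,v,z):
    o,d=ray(c,u,v); return o+d*(z-o[2])/d[2]
def proj(c,p):
    K,E=c; q=E[:3,:3].T@(np.asarray(p,float)-E[:3,3]); return np.array([K[0,2]+K[0,0]*q[0]/-q[2],K[1,2]+K[1,1]*q[1]/q[2]])
def tri(rays):
    A=0;b=0
    for o,d in rays:
        d=d/np.linalg.norm(d);M=np.eye(3)-np.outer(d,d);A=A+M;b=b+M@o
    p=np.linalg.solve(A,b)
    return p,[np.linalg.norm(np.cross(p-o,d/np.linalg.norm(d))) for o,d in rays]
def cap(n,name=None):
    c=cal(n); p,d=vision.capture(n)
    if name: cv2.imwrite(f"pics/{name}.png",p[:,:,::-1])
    return c,p,d
def cloud(c,d):
    K,E=c; v,u=np.mgrid[:480,:640]
    P=np.stack([(u-K[0,2])/K[0,0]*d,-(v-K[1,2])/K[1,1]*d,-d],-1)
    return P@E[:3,:3].T+E[:3,3]
def blobs(m,amin=30):
    n,l,s,ce=cv2.connectedComponentsWithStats(m.astype(np.uint8))
    return [(ce[i],s[i]) for i in range(1,n) if s[i,4]>=amin]
def st():
    s=ctrl.get_state(); r=R.from_euler('xyz',s['ee_rot'],degrees=True).as_matrix()
    print('t',round(s['time_s'],2),'tcp',s['tool_pos'].round(1),'gap',round(float(s['finger_gap']),1),'F',s['ft_force'].round(1)); print(r.round(3)); return s,r
E
python3 - <<'E'
from h import *
ct,pt,dt=cap('top'); cs,ps,ds=cap('side')
X=cloud(ct,dt)
hsv=cv2.cvtColor(pt,cv2.COLOR_RGB2HSV)
m=(hsv[...,2]<60); m[380:,:]=0
print("top dark")
for c,s in blobs(m,40):
    q=plane(ct,*c,68); u,v=map(int,c); print(c.round(1),s[:5],q.round(1),'depth pt',X[v,u].round(1), 'predict side',proj(cs,q).round(1))
hs=cv2.cvtColor(ps,cv2.COLOR_RGB2HSV); m=(hs[...,2]<60); m[:120]=0; m[:,:190]=0
print('side dark')
for c,s in blobs(m,40): print(c.round(1),s)
Xs=cloud(cs,ds)
for n,(u,v) in dict(table=(400,360)).items(): print(n,X[v,u])
# beads
m=(hsv[...,1]>70)&(hsv[...,2]>60); m2=np.zeros_like(m); m2[205:290,312:345]=m[205:290,312:345]
for c,s in blobs(m2,8):
    print('bead',c.round(1),s,plane(ct,*c,17).round(1),X[int(c[1]),int(c[0])].round(1))
for nm,p,(x0,x1,y0,y1) in (('zt_tray',pt,(280,420,180,310)),('zt_cad',pt,(150,290,220,320)),('zs_tray',ps,(260,400,230,370)),('zs_cad',ps,(190,330,120,260))):
    cv2.imwrite(f'pics/{nm}.png',cv2.resize(p[y0:y1,x0:x1,::-1],None,fx=5.5,fy=5.5 if y1-y0<110 else 4.2 if 0 else 5.5 if y1-y0<=105 else 4.5,interpolation=cv2.INTER_CUBIC)[:600,:800])
E
```

```text
top dark
[147.2   1.9] [   0    0  411    7 1606] [1229.   364.6   68. ] depth pt [1612.1  582.9 -721.7] predict side [462.5  99.3]
[442.2 216. ] [439 196   8  41  83] [ 675.4 -362.8   68. ] depth pt [ 680.4 -372.6   21.2] predict side [416.3 364.6]
[ 56.9 237.9] [ 51 199  13  79 125] [637.3 587.7  68. ] depth pt [644.3 616.    7.4] predict side [255.1  99.6]
[167.6 254.5] [167 241   3  29  62] [591.9 315.5  68. ] depth pt [594.7 325.7  32.2] predict side [267.3 157.3]
[232. 275.] [232 249   1  53  53] [538.7 157.7  68. ] depth pt [539.2 164.   20.8] predict side [265.7 201.2]
[129.9 260.4] [119 250  23  21 371] [578.9 408.1  68. ] depth pt [579.9 410.7  67.1] predict side [253.  138.3]
[455.2 264. ] [445 254  22  21 360] [ 556.5 -391.5   68. ] depth pt [ 559.  -392.2   63.1] predict side [365.4 400.3]
[385.9 279.8] [382 258   9  42 224] [ 520.7 -220.1   68. ] depth pt [ 522.6 -214.8   92.8] predict side [313.  328.7]
[167.5 288.2] [167 274   3  29  59] [509. 316.  68.] depth pt [509.3 324.9  36.9] predict side [237.2 164.5]
[120.2 305. ] [109 295  23  21 382] [470.1 431.8  68. ] dep
[... 299 characters left out ...]
[416.2 141. ] [399 120  38  47  78]
[253.3 141. ] [244 134  20  15 240]
[212.8 144.8] [203 138  20  15 246]
[461.8 196.6] [443 175  40  48  99]
[523.8 272.8] [487 228  75  91 168]
[283.6 237.9] [270 232  28  12 121]
[312.  323.9] [288 315  53  19 449]
[604.6 371.4] [571 332  69  84 200]
[366.  405.9] [351 391  30  32 718]
[297.4 435.2] [282 419  31  34 788]
[203.3 470.3] [190 460  25  20  48]
table [ 315.63539225 -259.40965243    0.93019574]
bead [320.2 217.2] [316 213   9   9  63] [683.1 -62.2  17. ] [682.  -61.4  31.4]
bead [338.1 229.6] [334 226   9   9  64] [ 650.4 -107.2   17. ] [ 650.7 -106.4   31.8]
bead [336.7 246.6] [333 243   9   9  62] [ 607.  -102.9   17. ] [ 607.8 -100.5   31.6]
```

View pics/zt_tray.png

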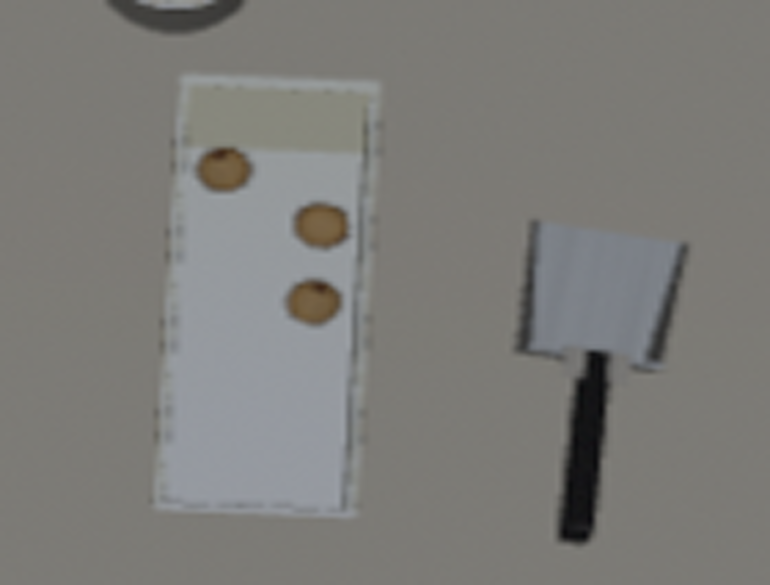

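View pics/zs_tray.png

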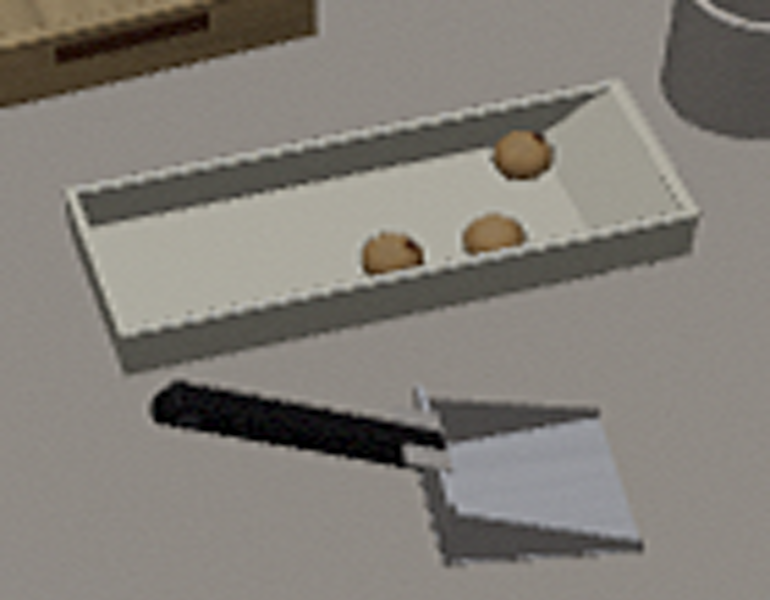

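The close views show three beads in the tray and the scoop beside it, lip away from the robot. The scoop is yawed a few degrees and its handle points to the robot. Next I measure the rims of the caddy, tray and scoop.

```bash
cat > m.py <<'E'
from h import *
ct,pt,dt=cap('top'); cs,ps,ds=cap('side')
X=cloud(ct,dt)
hsv=cv2.cvtColor(pt,cv2.COLOR_RGB2HSV)
# caddy: wood colour connected area
def biggest(m,roi):
    x0,x1,y0,y1=roi; w=np.zeros(m.shape,np.uint8); w[y0:y1,x0:x1]=m[y0:y1,x0:x1]
    w=cv2.morphologyEx(w,cv2.MORPH_CLOSE,np.ones((5,5)))
    cs_,_=cv2.findContours(w,cv2.RETR_EXTERNAL,cv2.CHAIN_APPROX_NONE); return max(cs_,key=cv2.contourArea)[:,0,:].astype(float)
print('table px', hsv[360,400],hsv[340,300],'tray px',hsv[270,330],'wood',hsv[290,250],'scoop',hsv[245,388])
def rect(c,z,cc,name):
    P=np.array([plane(c,u,v,z)[:2] for u,v in cc],np.float32); r=cv2.minAreaRect(P); print(name,r); print(cv2.boxPoints(r).round(1).tolist())
cc=biggest((hsv[...,1]>60)&(hsv[...,0]<30),(155,282,228,312)); rect(ct,50,cc,'caddy')
tray=(hsv[...,2].astype(int)>np.median(hsv[330:370,380:420,2])+20)
cc=biggest(tray,(300,360,190,302)); rect(ct,36,cc,'tray')
print('wall heights',X[240:306,232,2][::8], np.percentile(X[237:305,163:273,2],[90,95,99]), 'tray',np.percentile(X[198:294,310:348,2],[50,90,97]))
E
python3 m.py
python3 - <<'E'
from h import *
E
```

```text
table px [ 25  12 123] [ 21  14 124] tray px [109  18 160] wood [ 20  88 113] scoop [108  19 135]
caddy ((550.5078125, 195.02432250976562), (170.32533264160156, 273.4743347167969), 0.010697503574192524)
[[465.29998779296875, 331.70001220703125], [465.3999938964844, 58.29999923706055], [635.7000122070312, 58.29999923706055], [635.5999755859375, 331.79998779296875]]
tray ((590.2342529296875, -78.96857452392578), (90.40130615234375, 203.27796936035156), 86.20167541503906)
[[485.79998779296875, -117.30000305175781], [688.7000122070312, -130.8000030517578], [694.5999755859375, -40.599998474121094], [491.79998779296875, -27.100000381469727]]
wall heights [22.5117409  19.64231307 18.57251458 18.51411695 15.48671637 16.11623197
 18.8948181  17.66754245 47.08940897] [47.2523629  49.94259361 53.81402685] tray [ 4.16196873 31.50098654 36.69474802]
```

View pics/zt_cad.png

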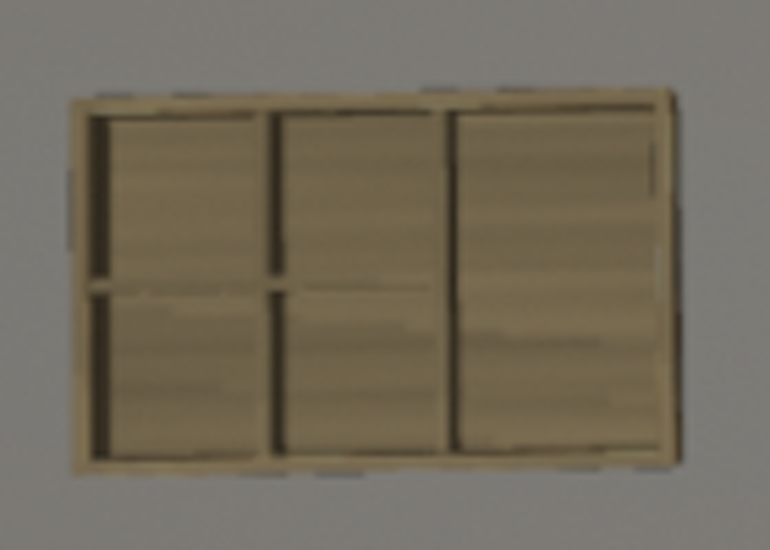

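View pics/zs_cad.png

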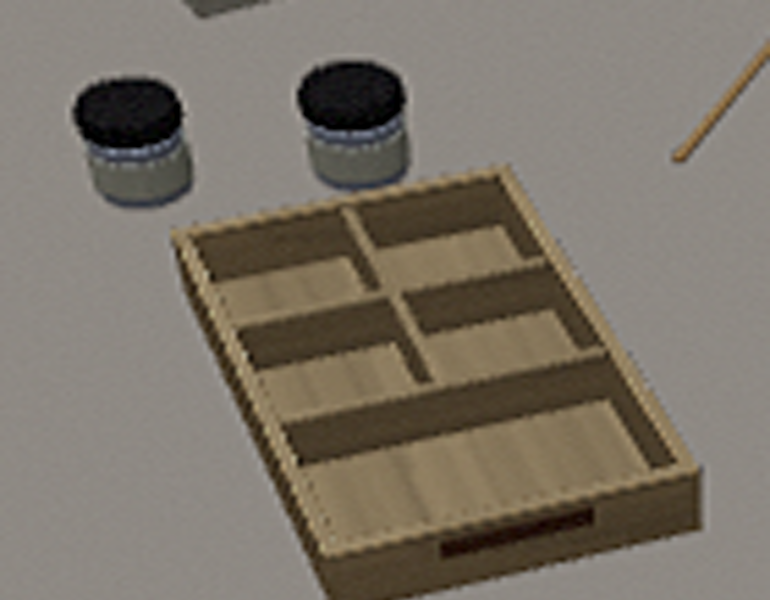

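```bash
python3 - <<'E'
from h import *
ct=cal('top'); cs=cal('side')
def t(n,a,b,z):
    p,e=tri([ray(ct,*a),ray(cs,*b)]); print(n,p.round(1),'res',np.round(e,1),'top@z',plane(ct,*a,z).round(1)[:2],'side@z',plane(cs,*b,z).round(1)[:2]); return p
print('caddy'); 
A=t('-x+y',(163.6,305.8),(222.4,171.8),50);B=t('+x+y',(163.6,238.2),(281.5,158.2),50);C=t('-x-y',(273.6,304),(248.5,243.3),50);D=t('+x-y',(272.5,236.4),(316.7,224),50)
print((A+B+C+D)/4, np.degrees(np.arctan2(-(A-C+B-D)[0],(A-C+B-D)[1])))
print('tray')
A=t('near l',(307.8,293.3),(272.7,272.2),36);B=t('near r',(344.9,294.9),(282.2,303.8),36);C=t('far l',(312.7,196.7),(371.8,248.9),36);D=t('far r',(349.5,198.2),(386.7,277.1),36)
v=(C-A+D-B)/2; print('len',np.linalg.norm(v[:2]),'yaw',np.degrees(np.arctan2(v[1],v[0])),'near mid',(A+B)/2)
print('jars')
# cap tops in side view: black ellipse top; use blob bbox: use widths
for n,a,b in (('j0',(129.9,260.4),(253.3,141)),('j1',(120.2,305),(212.8,144.8)),('j2',(455.2,264),(366,405.9)),('j3',(458.6,317.8),(297.4,435.2))):
    t(n,a,b,58.5)
print('handle')
c,p,d=cap('top'); hs=cv2.cvtColor(p,cv2.COLOR_RGB2HSV)
m=np.zeros((480,640),np.uint8); m[250:305,375:395]=(hs[250:305,375:395,2]<60); ys,xs=np.nonzero(m); X=cloud(c,d)
for y in range(ys.min(),ys.max()+1,5):
    q=xs[ys==y]; u=q.mean(); print(y,u,len(q),X[y,int(round(u))].round(1))
c,p,d=cap('side')
s=p[300:365,280:385]; cv2.imwrite('pics/zs_sc.png',cv2.resize(s[:,:,::-1],None,fx=7.5,fy=7.5,interpolation=cv2.INTER_CUBIC))
t_=cap('top')[1][222:306,365:415]; cv2.imwrite('pics/zt_sc.png',cv2.resize(t_[:,:,::-1],None,fx=7,fy=7,interpolation=cv2.INTER_CUBIC))
E
```

```text
caddy
-x+y [467.1 331.7  42.5] res [1.9 1.9] top@z [465.5 330.3] side@z [468.  322.5]
+x+y [634.9 332.3  39. ] res [0.7 0.7] top@z [633.5 329.7] side@z [632.1 319.4]
-x-y [464.9  57.8  48.7] res [0.4 0.4] top@z [465.3  57.7] side@z [464.4  56.9]
+x-y [634.2  58.   48.9] res [0.7 0.7] top@z [633.4  58.2] side@z [634.6  56.9]
[550.30779953 194.95975159  44.81061927] -0.3100566226180114
tray
near l [492.4 -28.   29.8] res [2.5 2.5] top@z [490.  -27.4] side@z [493.8 -33.3]
near r [ 485.8 -120.7   35.5] res [1.4 1.4] top@z [ 484.4 -120.3] side@z [ 487.1 -121.4]
far l [735.3 -44.1  25.9] res [0.6 0.6] top@z [733.3 -43.8] side@z [731.6 -51.5]
far r [ 728.4 -136.9   34.3] res [0.2 0.2] top@z [ 728.  -136.8] side@z [ 727.8 -138. ]
len 243.28326139420065 yaw -3.806588300926079 near mid [489.08090957 -74.35016294  32.69455529]
jars
j0 [579.4 411.9  55.7] res [0.1 0.1] top@z [579.2 411.1] side@z [578.8 408.3]
j1 [469.5 436.   55.5] res [0. 0.] top@z [469.7 435. ] side@z [469.1 432.1]
j2 [ 557.  -395.5   51.5] res [0.2 0.2] top@z [ 556.7 -393.7] side@z [ 555.5 -398. ]
j3 [ 423.5 -399.9   51.3] res [0. 0.] top@z [ 424.  -398.1] side@z [ 422.9 -402.3]
handle
253 375.0 1 [ 588.2 -197.9   37.8]
258 388.0 3 [ 574.4 -227.9   56.8]
263 387.5 4 [ 561.8 -226.4   65.9]
268 387.0 5 [ 549.3 -222.4   75.8]
273 386.5 6 [ 537.1 -219.2   80. ]
278 386.0 5 [ 524.9 -217.    95. ]
283 385.5 6 [ 513.  -215.5  105.2]
288 385.5 6 [ 501.2 -214.   115.1]
293 384.5 6 [ 489.6 -208.5  118.8]
298 384.0 5 [ 477.8 -208.1  120.1]
```

View pics/zs_sc.png

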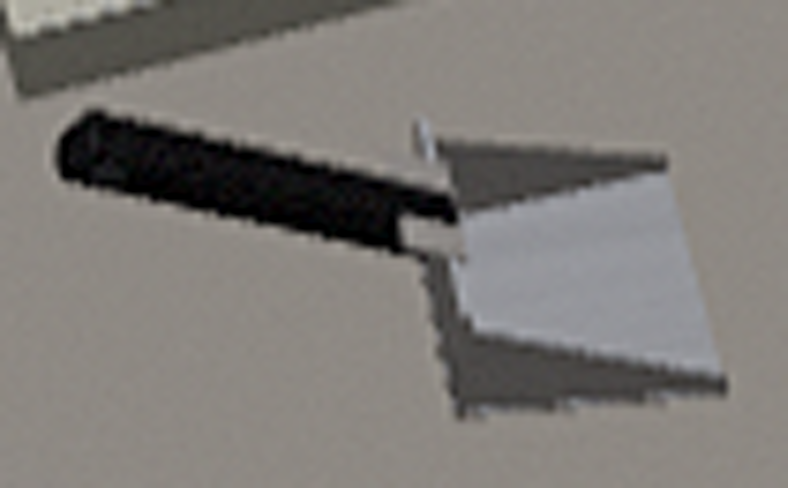

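View pics/zt_sc.png

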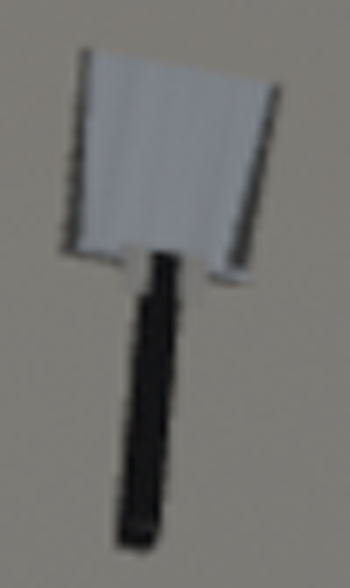

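```bash
python3 - <<'E'
from h import *
s,r=st()
ct=cal('top')
for a,z in (((376.9,229.1),6),((404.7,234.4),6),((387.5,263),59),((386,278),88),((384,298),122)): print(a,plane(ct,*a,z).round(1))
d=R.from_matrix(np.array([[0,0,1],[0,1,0],[-1,0,0]]).astype(float))
print('to jaws y: tool x down,y=+-y'); 
for sg in (1,-1):
    T=np.array([[0,0,-1*-sg*1.0],[0,sg,0],[-1,0,0]]).astype(float); 
    T[:,2]=np.cross(T[:,0],T[:,1]); print(sg,(R.from_matrix(T)*R.from_matrix(r).inv()).as_rotvec(degrees=True).round(2))
print(r[:,1])
E
```

```text
t 0.5 tcp [ 275.1 -616.4  239.3] gap 85.2 F [-0.4  0.6  0.3]
[[-0.     0.408 -0.913]
 [ 0.    -0.913 -0.408]
 [-1.    -0.     0.   ]]
(376.9, 229.1) [ 650.9 -207.5    6. ]
(404.7, 234.4) [ 636.1 -278.7    6. ]
(387.5, 263) [ 562.  -226.1   59. ]
(386, 278) [ 525.  -217.9   88. ]
(384, 298) [ 477.9 -207.9  122. ]
to jaws y: tool x down,y=+-y
1 [  0.    -0.   155.95]
-1 [ -0.    -0.   -24.05]
[ 4.07559022e-01 -9.13178866e-01 -4.44608452e-05]
```

Request:
{"method": "play_rows", "body": {"targets": [{"xyz": [0.04, 0.032, 0], "delta_rot": [0, 0, -4], "gripper": 1}, {"xyz": [0.08, 0.064, 0], "delta_rot": [0, 0, -8], "gripper": 1}, {"xyz": [0.12, 0.096, 0], "delta_rot": [0, 0, -12], "gripper": 1}, {"xyz": [0.16, 0.128, 0], "delta_rot": [0, 0, -16], "gripper": 1}, {"xyz": [0.2, 0.16, 0], "delta_rot": [0, 0, -20], "gripper": 1}, {"xyz": [0.24, 0.192, -0.02], "delta_rot": [0, 0, -24], "gripper": 1}, {"xyz": [0.26, 0.224, -0.05], "delta_rot": [0, 0, -24], "gripper": 1}, {"xyz": [0.261, 0.224, -0.05], "delta_rot": [0, 0, -24], "gripper": 1}]}}

```text
time_s: 1.5
tool_pos: [537.7, -386.9, 186.4]
ee_rot: [-58.3, 89.7, 122.2]
ft_force: [-0.7, -0.0, -0.0]
finger_gap: 85.2
```

```bash
python3 - <<'E'
from h import *
s,r=st()
c,p,d=cap('wrist','w1'); X=cloud(c,d)
print(proj(c,(556.5,-393,68)))
E
```

```text
t 1.5 tcp [ 537.7 -386.9  186.4] gap 85.2 F [-0.7 -0.  -0. ]
[[-0.003  0.008 -1.   ]
 [ 0.005 -1.    -0.008]
 [-1.    -0.005  0.003]]
[333.01034278 213.65315491]
```

View pics/w1.png

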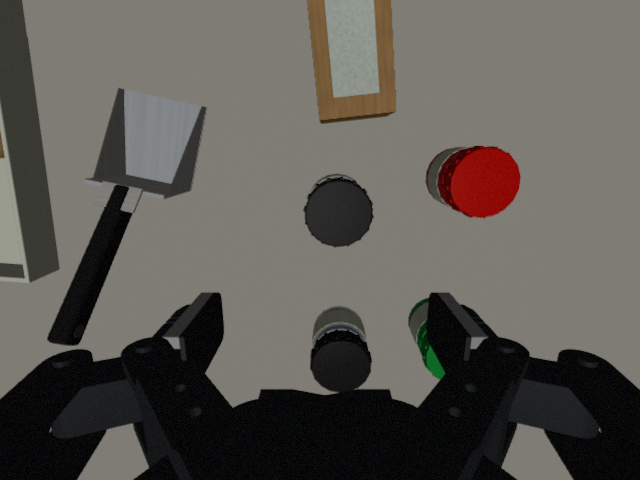

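The wrist view shows jar 2's cap at (339,212) and jar 3's cap at (341,361) between the fingers. The red jar is at (480,181) and the green one is under the right finger.

```bash
python3 - <<'E'
from h import *
c,p,d=cap('wrist'); X=cloud(c,d); ct=cal('top')
print(plane(c,338.5,212,68),X[205:220,330:346].mean((0,1)),plane(c,341,360,68), X[355:370,335:346].mean((0,1)))
print(tri([ray(c,338.5,212),ray(ct,455.2,264)]),tri([ray(c,341,360),ray(ct,458.6,317.8)]))
E
```

```text
[ 556.73615259 -400.84079178   68.        ] [ 557.09409143 -400.01857863   70.05263924] [ 428.67679824 -404.8658757    68.        ] [ 427.78336122 -403.93323824   69.6028272 ]
(array([ 554.76476065, -399.49282448,   44.36614236]), [np.float64(3.2188643178286895), np.float64(3.2188643178287237)]) (array([ 422.84416326, -402.0598397 ,   57.11463957]), [np.float64(3.6232379967591077), np.float64(3.623237996759229)])
```

Request:
{"method": "play_rows", "body": {"targets": [{"xyz": [0.019, -0.011, -0.03], "delta_rot": [0, 0, 0], "gripper": 1}, {"xyz": [0.019, -0.011, -0.08], "delta_rot": [0, 0, 0], "gripper": 1}, {"xyz": [0.019, -0.011, -0.09], "delta_rot": [0, 0, 0], "gripper": 1}, {"xyz": [0.019, -0.011, -0.09], "delta_rot": [0, 0, 0], "gripper": 1}]}}

```text
time_s: 2.1
tool_pos: [554.6, -404.6, 99.9]
ee_rot: [41.4, 89.9, -138.6]
ft_force: [0.9, -1.1, 0.8]
finger_gap: 85.6
```

```bash
python3 - <<'E'
from h import *
s,r=st()
c,p,d=cap('wrist','w2'); X=cloud(c,d)
print(proj(c,(556.5,-398,68)), proj(c,s['tool_pos']))
E
```

```text
t 2.1 tcp [ 554.6 -404.6   99.9] gap 85.6 F [ 0.9 -1.1  0.8]
[[-0.001  0.    -1.   ]
 [-0.001 -1.    -0.   ]
 [-1.     0.001  0.001]]
[310.71842182 276.42738558] [323.18058281 307.31689973]
```

View pics/w2.png

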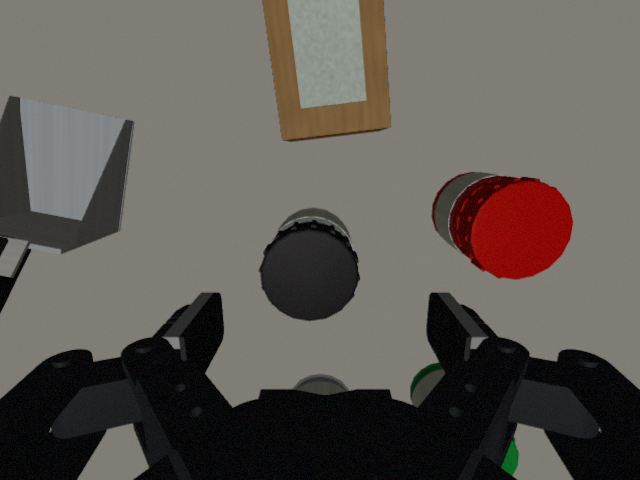

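The wrist view shows jar 2's cap top centred at about (310,271), between the open fingers at (215,310) and (437,310).

```bash
python3 - <<'E'
from h import *
s,r=st()
c,p,d=cap('wrist'); hs=cv2.cvtColor(p,cv2.COLOR_RGB2HSV); X=cloud(c,d)
print(plane(c,310,271,68))
t=X[200:330,240:380]; m=(t[...,2]>63)&(t[...,2]<73); P=t[m]; print(len(P),P.mean(0),P.min(0),P.max(0))
print(cv2.minEnclosingCircle(P[:,:2].astype(np.float32)))
E
```

```text
t 2.15 tcp [ 555.4 -404.8  101. ] gap 85.5 F [-0.1 -0.6  0.8]
[[ 0.001  0.    -1.   ]
 [-0.002 -1.    -0.   ]
 [-1.     0.002 -0.001]]
[ 560.01320404 -397.82853647   68.        ]
7179 [ 557.92577071 -397.01796606   67.73680593] [ 530.84935941 -423.46575557   63.00740782] [ 583.1940761  -370.2263125    70.12835991]
((556.297119140625, -396.789306640625), 27.11546516418457)
```

Request:
{"method": "play_rows", "body": {"targets": [{"xyz": [0.002, 0.008, 0], "delta_rot": [0, 0, 0], "gripper": 1}, {"xyz": [0.002, 0.008, -0.047], "delta_rot": [0, 0, 0], "gripper": 1}, {"xyz": [0.002, 0.008, -0.047], "delta_rot": [0, 0, 0], "gripper": 1}, {"xyz": [0.002, 0.008, -0.047], "delta_rot": [0, 0, 0], "gripper": 0}, {"xyz": [0.002, 0.008, -0.047], "delta_rot": [0, 0, 0], "gripper": 0}, {"xyz": [0.002, 0.008, -0.047], "delta_rot": [0, 0, 0], "gripper": 0}, {"xyz": [0.002, 0.008, -0.047], "delta_rot": [0, 0, 0], "gripper": 0}], "force": 40}}

```text
time_s: 3.08
tool_pos: [559.3, -397.5, 57.0]
ee_rot: [143.3, 89.6, -36.6]
ft_force: [-1.2, 1.2, 6.7]
finger_gap: 50.6
```

Request:
{"method": "play_rows", "body": {"targets": [{"xyz": [0, 0, 0.06], "delta_rot": [0, 0, 0], "gripper": 0}, {"xyz": [0, 0.01, 0.12], "delta_rot": [0, 0, 0], "gripper": 0}, {"xyz": [0, 0.05, 0.165], "delta_rot": [0, 0, 0], "gripper": 0}, {"xyz": [0, 0.105, 0.175], "delta_rot": [0, 0, 0], "gripper": 0}, {"xyz": [0.005, 0.16, 0.175], "delta_rot": [0, 0, 0], "gripper": 0}, {"xyz": [0.01, 0.22, 0.175], "delta_rot": [0, 0, 0], "gripper": 0}, {"xyz": [0.015, 0.28, 0.175], "delta_rot": [0, 0, 0], "gripper": 0}, {"xyz": [0.02, 0.34, 0.175], "delta_rot": [0, 0, 0], "gripper": 0}, {"xyz": [0.025, 0.4, 0.175], "delta_rot": [0, 0, 0], "gripper": 0}, {"xyz": [0.03, 0.46, 0.175], "delta_rot": [0, 0, 0], "gripper": 0}, {"xyz": [0.03, 0.52, 0.175], "delta_rot": [0, 0, 0], "gripper": 0}, {"xyz": [0.03, 0.57, 0.175], "delta_rot": [0, 0, 0], "gripper": 0}]}}

```text
time_s: 4.58
tool_pos: [589.1, 175.2, 233.0]
ee_rot: [155.0, 89.6, -24.9]
ft_force: [-0.3, 0.9, -0.5]
finger_gap: 50.3
```

Request:
{"method": "play_rows", "body": {"targets": [{"xyz": [0, 0.02, 0], "delta_rot": [0, 0, 0], "gripper": 0}, {"xyz": [0, 0.02, 0], "delta_rot": [0, 0, 0], "gripper": 0}, {"xyz": [0, 0.02, 0], "delta_rot": [0, 0, 0], "gripper": 0}]}}

```text
time_s: 4.95
tool_pos: [589.6, 192.4, 233.2]
ee_rot: [145.8, 89.5, -34.3]
ft_force: [0.9, 0.6, -0.4]
finger_gap: 50.2
```

```bash
python3 - <<'E'
from h import *
s,r=st()
c,p,d=cap('wrist','w3'); X=cloud(c,d); s,r=st()
cap('side','s3')
for q in ((465,58,50),(635,58,50),(465,331,50),(635,331,50)): print(q,proj(c,q).round(1))
E
```

```text
t 4.95 tcp [589.6 192.4 233.2] gap 50.2 F [ 0.9  0.6 -0.4]
[[ 0.007 -0.001 -1.   ]
 [-0.005 -1.     0.001]
 [-1.     0.005 -0.007]]
t 5.0 tcp [589.6 192.2 233.1] gap 50.3 F [ 0.7  0.2 -0.2]
[[ 0.007 -0.002 -1.   ]
 [-0.005 -1.     0.002]
 [-1.     0.005 -0.007]]
(465, 58, 50) [451.9 338.9]
(635, 58, 50) [469.2 173.5]
(465, 331, 50) [190.5 339.9]
(635, 331, 50) [171.6 174.1]
```

View pics/w3.png

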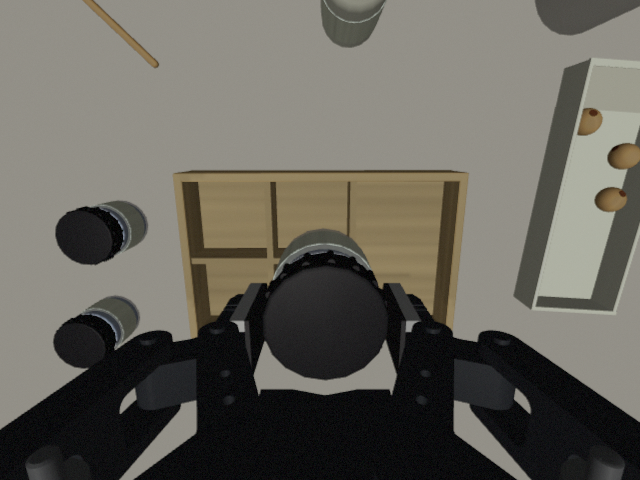

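View pics/s3.png

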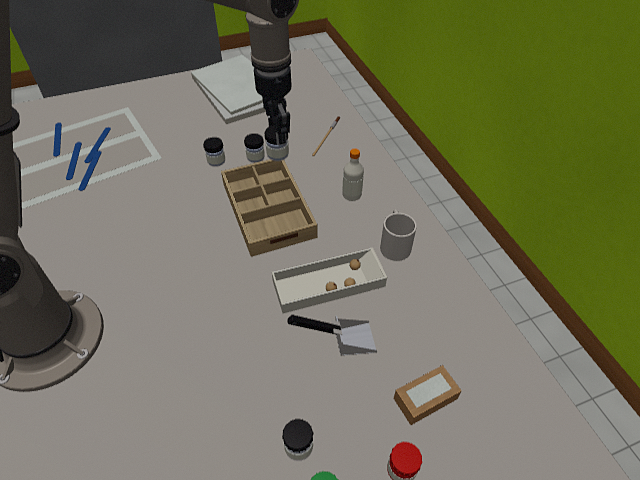

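The wrist view shows the caddy's far rim corners at (176,173) and (467,172), within 3 mm of my estimate. The held jar is at (325,310) and upright. Next I place it in cell 1.

Request:
{"method": "play_rows", "body": {"targets": [{"xyz": [0.002, 0.012, -0.03], "delta_rot": [0, 0, 0], "gripper": 0}, {"xyz": [0.002, 0.012, -0.075], "delta_rot": [0, 0, 0], "gripper": 0}, {"xyz": [0.002, 0.012, -0.12], "delta_rot": [0, 0, 0], "gripper": 0}, {"xyz": [0.002, 0.012, -0.15], "delta_rot": [0, 0, 0], "gripper": 0}, {"xyz": [0.002, 0.012, -0.166], "delta_rot": [0, 0, 0], "gripper": 0}, {"xyz": [0.002, 0.012, -0.166], "delta_rot": [0, 0, 0], "gripper": 0}, {"xyz": [0.002, 0.012, -0.166], "delta_rot": [0, 0, 0], "gripper": 0}]}}

```text
time_s: 5.92
tool_pos: [592.5, 204.1, 68.3]
ee_rot: [154.7, 89.5, -25.4]
ft_force: [0.5, 0.5, -0.9]
finger_gap: 50.5
```

Request:
{"method": "play_rows", "body": {"targets": [{"xyz": [0, 0, -0.004], "delta_rot": [0, 0, 0], "gripper": 0}, {"xyz": [0, 0, -0.004], "delta_rot": [0, 0, 0], "gripper": 0}, {"xyz": [0, 0, -0.004], "delta_rot": [0, 0, 0], "gripper": 0.5}, {"xyz": [0, 0, -0.004], "delta_rot": [0, 0, 0], "gripper": 0.5}, {"xyz": [0, 0, -0.004], "delta_rot": [0, 0, 0], "gripper": 0.5}, {"xyz": [0, 0, 0.03], "delta_rot": [0, 0, 0], "gripper": 0.5}, {"xyz": [0, 0, 0.09], "delta_rot": [0, 0, 0], "gripper": 1}, {"xyz": [0, 0, 0.15], "delta_rot": [0, 0, 0], "gripper": 1}, {"xyz": [0, 0, 0.15], "delta_rot": [0, 0, 0], "gripper": 1}]}}

```text
time_s: 7.05
tool_pos: [595.6, 205.6, 224.3]
ee_rot: [-179.3, 88.9, 0.5]
ft_force: [0.1, -0.2, -0.7]
finger_gap: 85.3
```

```bash
python3 - <<'E'
from h import *
s,r=st()
c,p,d=cap('wrist','w4'); X=cloud(c,d)
E
```

```text
t 7.05 tcp [595.6 205.6 224.3] gap 85.3 F [ 0.1 -0.2 -0.7]
[[ 0.018 -0.003 -1.   ]
 [ 0.    -1.     0.003]
 [-1.    -0.    -0.018]]
```

View pics/w4.png

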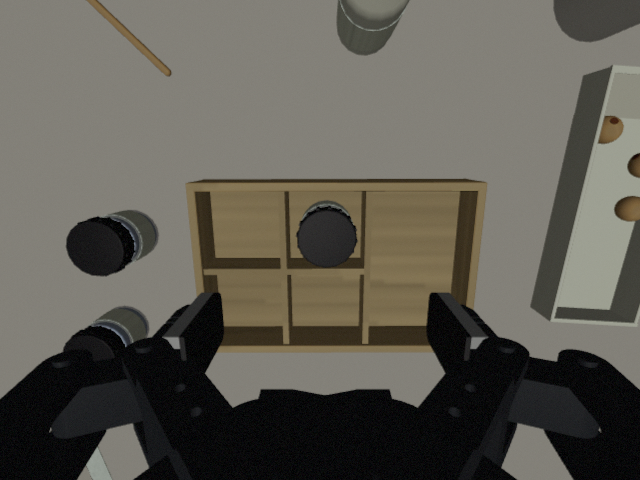

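The wrist view shows the first jar standing in cell 1 at (327,237). Jars 0 and 1 are at (101,246) and (98,345).

```bash
cat >> h.py <<'E'
def go(x,y,z,T=None,s=None):
    "shift (m) and rotvec (deg) from the present pose to tcp x,y,z; T = wanted tool matrix (default down, jaws along -y)"
    s=ctrl.get_state() if s is None else s
    r=R.from_euler('xyz',s['ee_rot'],degrees=True)
    if T is None: T=np.array([[0,0,-1],[0,-1,0],[-1,0,0.]])
    print('go',((np.array([x,y,z])-s['tool_pos'])/1000).round(4),(R.from_matrix(T)*r.inv()).as_rotvec(degrees=True).round(2))
def circ(X,lo,hi,x0,x1,y0,y1):
    m=(X[...,2]>lo)&(X[...,2]<hi)&(X[...,0]>x0)&(X[...,0]<x1)&(X[...,1]>y0)&(X[...,1]<y1)
    P=X[m]; r=cv2.minEnclosingCircle(P[:,:2].astype(np.float32)); print('circ',len(P),np.round(r[0],1),round(r[1],1),'z',P[:,2].mean().round(1)); return r[0]
E
python3 - <<'E'
from h import *
s,r=st(); c,p,d=cap('wrist'); X=cloud(c,d)
circ(X,60,80,540,620,370,450);circ(X,60,80,430,510,390,470);circ(X,70,86,560,620,170,240)
go(579,409,140)
E
```

```text
t 7.1 tcp [593.9 204.7 221.1] gap 85.3 F [-0.8  0.2 -0.4]
[[ 0.013 -0.003 -1.   ]
 [-0.002 -1.     0.003]
 [-1.     0.002 -0.013]]
circ 2896 [579.6 409.2] 27.0 z 67.4
circ 1091 [472.9 433.1] 26.3 z 66.7
circ 2851 [589.5 203.5] 27.1 z 75.8
go [-0.0136  0.2049 -0.0788] [0.21 0.55 0.14]
```

Request:
{"method": "play_rows", "body": {"targets": [{"xyz": [-0.004, 0.06, 0], "delta_rot": [0, 0.3, 0], "gripper": 1}, {"xyz": [-0.008, 0.12, -0.01], "delta_rot": [0.2, 0.6, 0], "gripper": 1}, {"xyz": [-0.012, 0.175, -0.03], "delta_rot": [0.2, 0.6, 0], "gripper": 1}, {"xyz": [-0.014, 0.205, -0.08], "delta_rot": [0.2, 0.6, 0], "gripper": 1}, {"xyz": [-0.014, 0.205, -0.11], "delta_rot": [0.2, 0.6, 0], "gripper": 1}, {"xyz": [-0.014, 0.205, -0.115], "delta_rot": [0.2, 0.6, 0], "gripper": 1}, {"xyz": [-0.014, 0.205, -0.115], "delta_rot": [0.2, 0.6, 0], "gripper": 1}]}}

```text
time_s: 8.02
tool_pos: [578.8, 408.2, 103.3]
ee_rot: [39.7, 89.9, -140.5]
ft_force: [-0.0, -0.3, 1.3]
finger_gap: 85.4
```

```bash
python3 - <<'E'
from h import *
s,r=st(); c,p,d=cap('wrist'); X=cloud(c,d)
a=circ(X,60,80,540,620,370,450); s,r=st(); go(a[0],a[1],54)
E
```

```text
t 8.03 tcp [578.8 408.2 103.3] gap 85.4 F [-0.  -0.3  1.3]
[[-0.002 -0.003 -1.   ]
 [-0.001 -1.     0.003]
 [-1.     0.001  0.002]]
circ 7106 [579.2 410. ] 27.3 z 67.6
t 8.07 tcp [579.4 408.7 104.6] gap 85.0 F [-0.2  0.8  0.3]
[[ 0.    -0.004 -1.   ]
 [ 0.    -1.     0.004]
 [-1.    -0.    -0.   ]]
go [-0.0002  0.0013 -0.0506] [-0.    0.01  0.21]
```

Good. Next I grip jar 0 and lift it.

Request:
{"method": "play_rows", "body": {"targets": [{"xyz": [0, 0.001, -0.025], "delta_rot": [0, 0, 0], "gripper": 1}, {"xyz": [0, 0.001, -0.05], "delta_rot": [0, 0, 0], "gripper": 1}, {"xyz": [0, 0.001, -0.05], "delta_rot": [0, 0, 0], "gripper": 1}, {"xyz": [0, 0.001, -0.05], "delta_rot": [0, 0, 0], "gripper": 0}, {"xyz": [0, 0.001, -0.05], "delta_rot": [0, 0, 0], "gripper": 0}, {"xyz": [0, 0.001, -0.05], "delta_rot": [0, 0, 0], "gripper": 0}, {"xyz": [0, 0.001, -0.05], "delta_rot": [0, 0, 0], "gripper": 0}]}}

```text
time_s: 8.95
tool_pos: [580.5, 410.4, 56.8]
ee_rot: [-144.2, 89.8, 35.6]
ft_force: [-0.2, -0.1, 7.1]
finger_gap: 50.8
```

Request:
{"method": "play_rows", "body": {"targets": [{"xyz": [0, 0, 0.05], "delta_rot": [0, 0, 0], "gripper": 0}, {"xyz": [0, 0, 0.1], "delta_rot": [0, 0, 0], "gripper": 0}, {"xyz": [0.003, -0.04, 0.11], "delta_rot": [0, 0, 0], "gripper": 0}, {"xyz": [0.01, -0.09, 0.11], "delta_rot": [0, 0, 0], "gripper": 0}, {"xyz": [0.012, -0.124, 0.11], "delta_rot": [0, 0, 0], "gripper": 0}, {"xyz": [0.012, -0.124, 0.11], "delta_rot": [0, 0, 0], "gripper": 0}, {"xyz": [0.012, -0.124, 0.11], "delta_rot": [0, 0, 0], "gripper": 0}]}}

```text
time_s: 9.82
tool_pos: [592.3, 287.4, 167.2]
ee_rot: [-133.3, 89.8, 46.6]
ft_force: [0.1, 1.3, -1.7]
finger_gap: 50.6
```

```bash
python3 - <<'E'
from h import *
s,r=st(); go(591.5,285,66)
E
```

```text
t 9.82 tcp [592.3 287.4 167.2] gap 50.6 F [ 0.1  1.3 -1.7]
[[ 0.003 -0.003 -1.   ]
 [ 0.003 -1.     0.003]
 [-1.    -0.003 -0.003]]
go [-0.0008 -0.0024 -0.1012] [-0.17  0.16  0.18]
```

Request:
{"method": "play_rows", "body": {"targets": [{"xyz": [-0.001, -0.002, -0.05], "delta_rot": [0, 0, 0], "gripper": 0}, {"xyz": [-0.001, -0.002, -0.085], "delta_rot": [0, 0, 0], "gripper": 0}, {"xyz": [-0.001, -0.002, -0.103], "delta_rot": [0, 0, 0], "gripper": 0}, {"xyz": [-0.001, -0.002, -0.104], "delta_rot": [0, 0, 0], "gripper": 0}, {"xyz": [-0.001, -0.002, -0.104], "delta_rot": [0, 0, 0], "gripper": 0}, {"xyz": [-0.001, -0.002, -0.104], "delta_rot": [0, 0, 0], "gripper": 0.5}, {"xyz": [-0.001, -0.002, -0.104], "delta_rot": [0, 0, 0], "gripper": 0.5}, {"xyz": [-0.001, -0.002, -0.104], "delta_rot": [0, 0, 0], "gripper": 0.5}, {"xyz": [-0.001, -0.002, -0.06], "delta_rot": [0, 0, 0], "gripper": 0.5}, {"xyz": [-0.001, -0.002, 0], "delta_rot": [0, 0, 0], "gripper": 1}, {"xyz": [-0.001, -0.002, 0.03], "delta_rot": [0, 0, 0], "gripper": 1}, {"xyz": [-0.001, -0.002, 0.03], "delta_rot": [0, 0, 0], "gripper": 1}]}}

```text
time_s: 11.32
tool_pos: [593.0, 286.3, 200.7]
ee_rot: [-144.1, 89.4, 35.7]
ft_force: [-0.2, 0.5, 0.1]
finger_gap: 85.6
```

```bash
python3 - <<'E'
from h import *
s,r=st(); c,p,d=cap('wrist','w5'); X=cloud(c,d)
circ(X,70,86,560,620,250,320);circ(X,60,80,430,510,390,480); go(472,433,105)
E
```

```text
t 11.32 tcp [593.  286.3 200.7] gap 85.6 F [-0.2  0.5  0.1]
[[ 0.008 -0.004 -1.   ]
 [ 0.006 -1.     0.004]
 [-1.    -0.006 -0.008]]
circ 3287 [588.5 285.7] 27.0 z 75.7
circ 0 [0. 0.] 0.0 z nan
go [-0.1198  0.1474 -0.0934] [-0.23  0.28  0.19]h.py:40: RuntimeWarning: Mean of empty slice.
  P=X[m]; r=cv2.minEnclosingCircle(P[:,:2].astype(np.float32)); print('circ',len(P),np.round(r[0],1),round(r[1],1),'z',P[:,2].mean().round(1)); return r[0]
  ret = ret.dtype.type(ret / rcount)
```

View pics/w5.png

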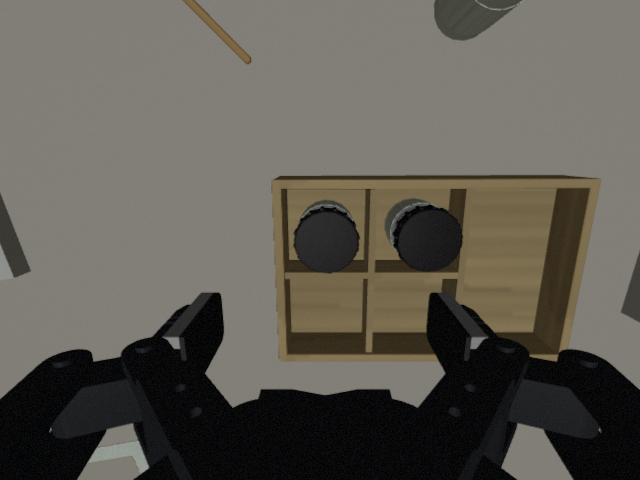

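The view shows two jars standing in the far cells at (326,238) and (426,238). Jar 1 is hidden by the gripper, so I go above its known place.

Request:
{"method": "play_rows", "body": {"targets": [{"xyz": [-0.03, 0.037, 0], "delta_rot": [0, 0, 0], "gripper": 1}, {"xyz": [-0.06, 0.074, 0], "delta_rot": [-0.2, 0.3, 0.2], "gripper": 1}, {"xyz": [-0.09, 0.111, -0.01], "delta_rot": [-0.2, 0.3, 0.2], "gripper": 1}, {"xyz": [-0.12, 0.147, -0.05], "delta_rot": [-0.2, 0.3, 0.2], "gripper": 1}, {"xyz": [-0.12, 0.147, -0.08], "delta_rot": [-0.2, 0.3, 0.2], "gripper": 1}, {"xyz": [-0.12, 0.147, -0.08], "delta_rot": [-0.2, 0.3, 0.2], "gripper": 1}, {"xyz": [-0.12, 0.147, -0.08], "delta_rot": [-0.2, 0.3, 0.2], "gripper": 1}]}}

```text
time_s: 12.25
tool_pos: [472.7, 431.9, 118.6]
ee_rot: [-80.9, 90.0, 99.0]
ft_force: [0.4, 0.1, 0.0]
finger_gap: 85.9
```

```bash
python3 - <<'E'
from h import *
s,r=st(); c,p,d=cap('wrist','w6'); X=cloud(c,d)
a=circ(X,60,80,430,510,390,480); s,r=st(); go(a[0],a[1],54)
E
```

```text
t 12.25 tcp [472.7 431.9 118.6] gap 85.9 F [0.4 0.1 0. ]
[[-0.    -0.001 -1.   ]
 [ 0.    -1.     0.001]
 [-1.    -0.     0.   ]]
circ 6030 [469.5 434.1] 27.3 z 67.6
t 12.3 tcp [473.1 432.2 119.3] gap 85.4 F [-0.5  0.5 -0.8]
[[ 0.001 -0.002 -1.   ]
 [ 0.001 -1.     0.002]
 [-1.    -0.001 -0.001]]
go [-0.0036  0.0018 -0.0653] [-0.07  0.05  0.09]
```

Request:
{"method": "play_rows", "body": {"targets": [{"xyz": [-0.003, 0.002, -0.03], "delta_rot": [0, 0, 0], "gripper": 1}, {"xyz": [-0.003, 0.002, -0.065], "delta_rot": [0, 0, 0], "gripper": 1}, {"xyz": [-0.003, 0.002, -0.065], "delta_rot": [0, 0, 0], "gripper": 1}, {"xyz": [-0.003, 0.002, -0.065], "delta_rot": [0, 0, 0], "gripper": 0}, {"xyz": [-0.003, 0.002, -0.065], "delta_rot": [0, 0, 0], "gripper": 0}, {"xyz": [-0.003, 0.002, -0.065], "delta_rot": [0, 0, 0], "gripper": 0}, {"xyz": [-0.003, 0.002, -0.065], "delta_rot": [0, 0, 0], "gripper": 0}]}}

```text
time_s: 13.18
tool_pos: [471.3, 435.1, 56.7]
ee_rot: [-135.5, 89.7, 44.4]
ft_force: [-0.2, -0.7, 5.6]
finger_gap: 50.6
```

Request:
{"method": "play_rows", "body": {"targets": [{"xyz": [0, 0, 0.05], "delta_rot": [0, 0, 0], "gripper": 0}, {"xyz": [0, 0, 0.1], "delta_rot": [0, 0, 0], "gripper": 0}, {"xyz": [0.01, -0.04, 0.11], "delta_rot": [0, 0, 0], "gripper": 0}, {"xyz": [0.025, -0.09, 0.11], "delta_rot": [0, 0, 0], "gripper": 0}, {"xyz": [0.038, -0.148, 0.11], "delta_rot": [0, 0, 0], "gripper": 0}, {"xyz": [0.038, -0.148, 0.11], "delta_rot": [0, 0, 0], "gripper": 0}, {"xyz": [0.038, -0.148, 0.11], "delta_rot": [0, 0, 0], "gripper": 0}]}}

```text
time_s: 14.05
tool_pos: [509.5, 287.5, 167.7]
ee_rot: [-134.4, 89.6, 45.4]
ft_force: [-0.6, 0.5, -1.4]
finger_gap: 50.3
```

```bash
python3 - <<'E'
from h import *
s,r=st(); go(511,285.5,66)
E
```

```text
t 14.05 tcp [509.5 287.5 167.7] gap 50.3 F [-0.6  0.5 -1.4]
[[ 0.005 -0.003 -1.   ]
 [ 0.005 -1.     0.003]
 [-1.    -0.005 -0.005]]
go [ 0.0015 -0.002  -0.1017] [-0.28  0.27  0.14]
```

Request:
{"method": "play_rows", "body": {"targets": [{"xyz": [0.002, -0.002, -0.05], "delta_rot": [-0.3, 0.3, 0], "gripper": 0}, {"xyz": [0.002, -0.002, -0.085], "delta_rot": [-0.3, 0.3, 0], "gripper": 0}, {"xyz": [0.002, -0.002, -0.103], "delta_rot": [-0.3, 0.3, 0], "gripper": 0}, {"xyz": [0.002, -0.002, -0.104], "delta_rot": [-0.3, 0.3, 0], "gripper": 0}, {"xyz": [0.002, -0.002, -0.104], "delta_rot": [-0.3, 0.3, 0], "gripper": 0}, {"xyz": [0.002, -0.002, -0.104], "delta_rot": [-0.3, 0.3, 0], "gripper": 0.5}, {"xyz": [0.002, -0.002, -0.104], "delta_rot": [-0.3, 0.3, 0], "gripper": 0.5}, {"xyz": [0.002, -0.002, -0.104], "delta_rot": [-0.3, 0.3, 0], "gripper": 0.5}, {"xyz": [0.002, -0.002, -0.06], "delta_rot": [-0.3, 0.3, 0], "gripper": 0.5}, {"xyz": [0.002, -0.002, 0], "delta_rot": [-0.3, 0.3, 0], "gripper": 1}, {"xyz": [0.002, -0.002, 0.06], "delta_rot": [-0.3, 0.3, 0], "gripper": 1}, {"xyz": [0.002, -0.002, 0.06], "delta_rot": [-0.3, 0.3, 0], "gripper": 1}]}}

```text
time_s: 15.55
tool_pos: [514.2, 287.4, 233.4]
ee_rot: [-147.9, 89.4, 31.9]
ft_force: [0.1, 0.3, -0.7]
finger_gap: 85.5
```

```bash
python3 - <<'E'
from h import *
s,r=st(); c,p,d=cap('wrist','w7'); X=cloud(c,d)
circ(X,70,86,480,540,250,320)
c,p,d=cap('top','t7'); X=cloud(c,d); circ(X,55,80,390,470,-440,-360); go(426,-402,230)
E
```

```text
t 15.55 tcp [514.2 287.4 233.4] gap 85.5 F [ 0.1  0.3 -0.7]
[[ 0.008 -0.003 -1.   ]
 [ 0.005 -1.     0.003]
 [-1.    -0.005 -0.008]]
circ 2638 [508.  285.9] 27.0 z 75.8
circ 368 [ 422.6 -397.2] 26.6 z 65.9
go [-0.0856 -0.6875  0.0018] [-0.01  0.03  0.16]
```

View pics/t7.png

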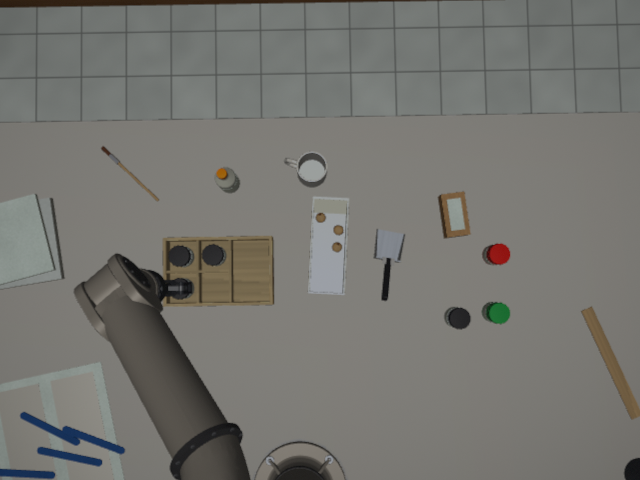

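Three jars are in the box and the fourth is at (459,318). There is a black disc at the bottom right, (632,468), which was hidden before. I zoom on it later.

Request:
{"method": "play_rows", "body": {"targets": [{"xyz": [0.02, -0.04, 0.01], "delta_rot": [0, 0, 0], "gripper": 1}, {"xyz": [0.04, -0.1, 0.01], "delta_rot": [0, 0, 0], "gripper": 1}, {"xyz": [0.04, -0.16, 0.01], "delta_rot": [0, 0, 0], "gripper": 1}, {"xyz": [0.04, -0.22, 0.01], "delta_rot": [0, 0, 0], "gripper": 1}, {"xyz": [0.04, -0.28, 0.01], "delta_rot": [0, 0, 0], "gripper": 1}, {"xyz": [0.03, -0.34, 0.01], "delta_rot": [0, 0, 0], "gripper": 1}, {"xyz": [0.02, -0.4, 0.01], "delta_rot": [0, 0, 0], "gripper": 1}, {"xyz": [0, -0.46, 0.01], "delta_rot": [0, 0, 0], "gripper": 1}, {"xyz": [-0.02, -0.515, 0.01], "delta_rot": [0, 0, 0], "gripper": 1}, {"xyz": [-0.05, -0.57, 0.01], "delta_rot": [0, 0, 0], "gripper": 1}, {"xyz": [-0.075, -0.62, 0.01], "delta_rot": [0, 0, 0], "gripper": 1}, {"xyz": [-0.088, -0.67, 0], "delta_rot": [0, 0, 0], "gripper": 1}]}}

```text
time_s: 17.15
tool_pos: [421.4, -386.0, 226.8]
ee_rot: [-37.8, 89.9, 141.9]
ft_force: [1.1, -0.4, 0.4]
finger_gap: 85.4
```

Request:
{"method": "play_rows", "body": {"targets": [{"xyz": [0, -0.01, -0.05], "delta_rot": [0, 0, 0], "gripper": 1}, {"xyz": [0, -0.01, -0.11], "delta_rot": [0, 0, 0], "gripper": 1}, {"xyz": [0, -0.01, -0.12], "delta_rot": [0, 0, 0], "gripper": 1}, {"xyz": [0, -0.01, -0.12], "delta_rot": [0, 0, 0], "gripper": 1}]}}

```text
time_s: 17.65
tool_pos: [421.2, -395.6, 106.5]
ee_rot: [-36.1, 89.8, 143.7]
ft_force: [-0.2, -0.3, 0.6]
finger_gap: 85.4
```

```bash
python3 - <<'E'
from h import *
s,r=st(); c,p,d=cap('wrist','w8'); X=cloud(c,d)
a=circ(X,60,80,380,480,-450,-350); s,r=st(); go(a[0],a[1],54)
p=cv2.imread('pics/t7.png'); cv2.imwrite('pics/t7z.png',cv2.resize(p[400:480,560:640],None,fx=6,fy=6))
p=cv2.imread('pics/w8.png')
E
```

```text
t 17.65 tcp [ 421.2 -395.6  106.5] gap 85.4 F [-0.2 -0.3  0.6]
[[-0.003 -0.004 -1.   ]
 [ 0.002 -1.     0.004]
 [-1.    -0.002  0.003]]
circ 6902 [ 423.2 -401.1] 27.3 z 67.7
t 17.7 tcp [ 422.1 -396.3  107.9] gap 85.3 F [ 0.4 -1.5  1.1]
[[-0.    -0.004 -1.   ]
 [ 0.    -1.     0.004]
 [-1.    -0.     0.   ]]
go [ 0.001  -0.0049 -0.0539] [-0.02 -0.02  0.2 ]
```

View pics/t7z.png

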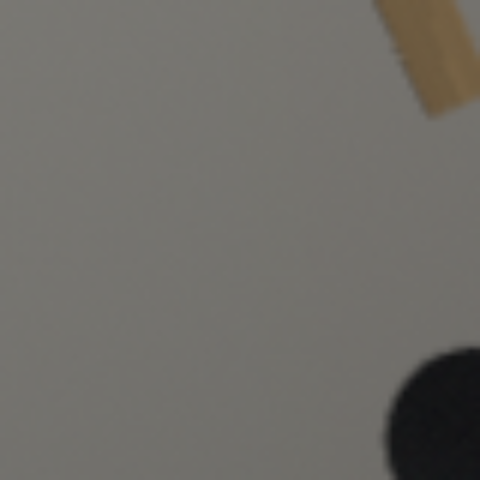

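View pics/w8.png

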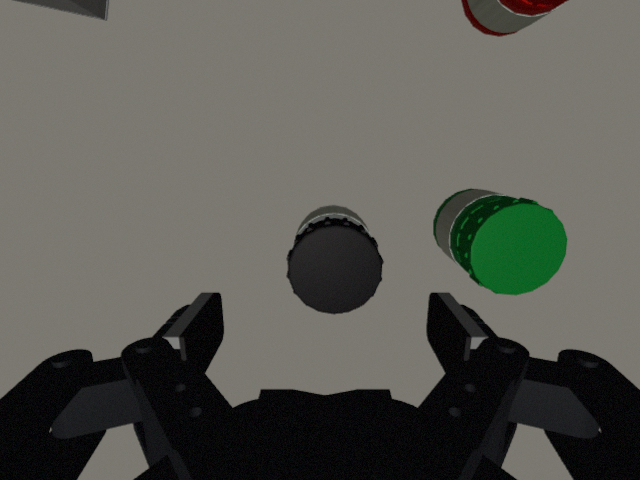

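The jar is centred at (335,266), clear of the green one at (515,248). The black disc is wider than a jar cap (about 28 px against 22) and lies out by the edge. All four jars are already accounted for, so it is not part of the job.

Request:
{"method": "play_rows", "body": {"targets": [{"xyz": [0.001, -0.005, -0.02], "delta_rot": [0, 0, 0], "gripper": 1}, {"xyz": [0.001, -0.005, -0.054], "delta_rot": [0, 0, 0], "gripper": 1}, {"xyz": [0.001, -0.005, -0.054], "delta_rot": [0, 0, 0], "gripper": 1}, {"xyz": [0.001, -0.005, -0.054], "delta_rot": [0, 0, 0], "gripper": 0}, {"xyz": [0.001, -0.005, -0.054], "delta_rot": [0, 0, 0], "gripper": 0}, {"xyz": [0.001, -0.005, -0.054], "delta_rot": [0, 0, 0], "gripper": 0}, {"xyz": [0.001, -0.005, -0.054], "delta_rot": [0, 0, 0], "gripper": 0}]}}

```text
time_s: 18.58
tool_pos: [424.1, -402.0, 55.6]
ee_rot: [144.8, 89.9, -35.4]
ft_force: [-0.5, 0.8, 6.1]
finger_gap: 50.7
```

Request:
{"method": "play_rows", "body": {"targets": [{"xyz": [0, 0, 0.06], "delta_rot": [0, 0, 0], "gripper": 0}, {"xyz": [0.01, 0.01, 0.12], "delta_rot": [0, 0, 0], "gripper": 0}, {"xyz": [0.03, 0.05, 0.165], "delta_rot": [0, 0, 0], "gripper": 0}, {"xyz": [0.05, 0.1, 0.175], "delta_rot": [0, 0, 0], "gripper": 0}, {"xyz": [0.07, 0.155, 0.175], "delta_rot": [0, 0, 0], "gripper": 0}, {"xyz": [0.09, 0.21, 0.175], "delta_rot": [0, 0, 0], "gripper": 0}, {"xyz": [0.11, 0.265, 0.175], "delta_rot": [0, 0, 0], "gripper": 0}, {"xyz": [0.12, 0.325, 0.175], "delta_rot": [0, 0, 0], "gripper": 0}, {"xyz": [0.12, 0.385, 0.175], "delta_rot": [0, 0, 0], "gripper": 0}, {"xyz": [0.115, 0.445, 0.175], "delta_rot": [0, 0, 0], "gripper": 0}, {"xyz": [0.1, 0.5, 0.175], "delta_rot": [0, 0, 0], "gripper": 0}, {"xyz": [0.09, 0.56, 0.175], "delta_rot": [0, 0, 0], "gripper": 0}]}}

```text
time_s: 20.08
tool_pos: [513.5, 159.2, 231.4]
ee_rot: [153.6, 89.8, -26.6]
ft_force: [1.3, 0.8, -1.2]
finger_gap: 50.8
```

Request:
{"method": "play_rows", "body": {"targets": [{"xyz": [0, 0.046, -0.05], "delta_rot": [0, 0, 0], "gripper": 0}, {"xyz": [0, 0.046, -0.08], "delta_rot": [0, 0, 0], "gripper": 0}, {"xyz": [0, 0.046, -0.08], "delta_rot": [0, 0, 0], "gripper": 0}]}}

```text
time_s: 20.45
tool_pos: [511.5, 204.8, 149.5]
ee_rot: [67.9, 89.8, -112.3]
ft_force: [-0.0, 0.1, -0.5]
finger_gap: 50.6
```

```bash
python3 - <<'E'
from h import *
s,r=st(); go(511,204.5,65)
E
```

```text
t 20.45 tcp [511.5 204.8 149.5] gap 50.6 F [-0.   0.1 -0.5]
[[-0.002 -0.003 -1.   ]
 [-0.004 -1.     0.003]
 [-1.     0.004  0.002]]
go [-0.0005 -0.0003 -0.0845] [ 0.22 -0.09  0.17]
```

Request:
{"method": "play_rows", "body": {"targets": [{"xyz": [0, 0, -0.04], "delta_rot": [0, 0, 0], "gripper": 0}, {"xyz": [0, 0, -0.075], "delta_rot": [0, 0, 0], "gripper": 0}, {"xyz": [0, 0, -0.087], "delta_rot": [0, 0, 0], "gripper": 0}, {"xyz": [0, 0, -0.087], "delta_rot": [0, 0, 0], "gripper": 0}, {"xyz": [0, 0, -0.087], "delta_rot": [0, 0, 0], "gripper": 0}, {"xyz": [0, 0, -0.087], "delta_rot": [0, 0, 0], "gripper": 0.5}, {"xyz": [0, 0, -0.087], "delta_rot": [0, 0, 0], "gripper": 0.5}, {"xyz": [0, 0, -0.087], "delta_rot": [0, 0, 0], "gripper": 0.5}, {"xyz": [0, 0, -0.04], "delta_rot": [0, 0, 0], "gripper": 0.5}, {"xyz": [0, 0, 0.02], "delta_rot": [0, 0, 0], "gripper": 1}, {"xyz": [0, 0, 0.08], "delta_rot": [0, 0, 0], "gripper": 1}, {"xyz": [0, 0, 0.08], "delta_rot": [0, 0, 0], "gripper": 1}]}}

```text
time_s: 21.95
tool_pos: [514.3, 206.3, 234.8]
ee_rot: [-176.0, 89.6, 3.8]
ft_force: [0.8, -0.2, -0.4]
finger_gap: 85.3
```

```bash
python3 - <<'E'
from h import *
s,r=st(); c,p,d=cap('wrist','w9'); X=cloud(c,d)
circ(X,70,86,470,550,170,240);circ(X,70,86,560,620,170,240);circ(X,70,86,560,620,255,320)
# grasp tool frame for scoop: yaw -12, tool tilted forward 15deg
yaw=np.radians(-12);
for tilt in (0,15):
    t=np.radians(tilt); f=np.array([np.cos(yaw),np.sin(yaw),0]); x=np.sin(t)*f+np.array([0,0,-np.cos(t)]); y=-np.array([-np.sin(yaw),np.cos(yaw),0]); z=np.cross(x,y)
    T=np.stack([x,y,z],1); g=np.array([522.2,-217.2,84.]); tcp=g+11*x; print(tilt,tcp.round(1)); go(*(tcp-60*x),T)
E
```

```text
t 21.95 tcp [514.3 206.3 234.8] gap 85.3 F [ 0.8 -0.2 -0.4]
[[ 0.008 -0.003 -1.   ]
 [ 0.001 -1.     0.003]
 [-1.    -0.001 -0.008]]
circ 2617 [511.1 203.7] 27.1 z 75.8
circ 3177 [589.6 203.5] 27.0 z 75.7
circ 3209 [588.7 285.4] 27.2 z 75.7
0 [ 522.2 -217.2   73. ]
go [ 0.0095 -0.4226 -0.0989] [  0.12   0.17 -11.83]
15 [ 525.  -217.8   73.4]
go [-0.0029 -0.42   -0.1006] [ -1.47 -14.78 -11.75]
```

View pics/w9.png

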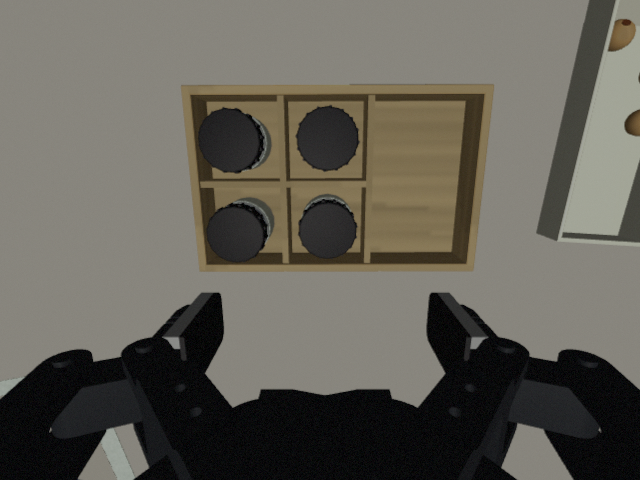

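All four jars stand in cells at (232,140), (327,138), (238,232) and (328,228). Next is the scoop, with a stop on the way to view the tray and scoop.

Request:
{"method": "play_rows", "body": {"targets": [{"xyz": [0.01, -0.06, 0.02], "delta_rot": [0, 0, -2], "gripper": 1}, {"xyz": [0.02, -0.12, 0.02], "delta_rot": [0, 0, -4], "gripper": 1}, {"xyz": [0.02, -0.18, 0.02], "delta_rot": [0, 0, -6], "gripper": 1}, {"xyz": [0.02, -0.24, 0.02], "delta_rot": [0, 0, -8], "gripper": 1}, {"xyz": [0.02, -0.3, 0.02], "delta_rot": [0, 0, -10], "gripper": 1}, {"xyz": [0.01, -0.34, 0.02], "delta_rot": [0, 0, -12], "gripper": 1}, {"xyz": [0, -0.37, 0.02], "delta_rot": [0, 0, -12], "gripper": 1}, {"xyz": [0, -0.37, 0.02], "delta_rot": [0, 0, -12], "gripper": 1}, {"xyz": [0, -0.37, 0.02], "delta_rot": [0, 0, -12], "gripper": 1}]}}

```text
time_s: 23.12
tool_pos: [512.3, -163.7, 250.7]
ee_rot: [122.5, 89.9, -69.6]
ft_force: [0.2, 0.5, 0.6]
finger_gap: 85.5
```

```bash
python3 - <<'E'
from h import *
s,r=st(); c,p,d=cap('wrist','w10'); X=cloud(c,d); np.savez('w10.npz',X=X,E=c[1],K=c[0])
o=np.array([610,-82.2,0]);a=np.radians(-3.8);f=np.array([np.cos(a),np.sin(a),0]);l=np.array([-f[1],f[0],0])
for q in ((-123,46),(-123,-46),(121,46),(121,-46)): print(q,proj(c,o+f*q[0]+l*q[1]+[0,0,36]).round(1))
E
```

```text
t 23.12 tcp [ 512.3 -163.7  250.7] gap 85.5 F [0.2 0.5 0.6]
[[ 0.001 -0.21  -0.978]
 [-0.002 -0.978  0.21 ]
 [-1.     0.001 -0.001]]
(-123, 46) [205.2 261. ]
(-123, -46) [289.4 249.1]
(121, 46) [140.9   4.2]
(121, -46) [241.8 -13.1]
```

View pics/w10.png

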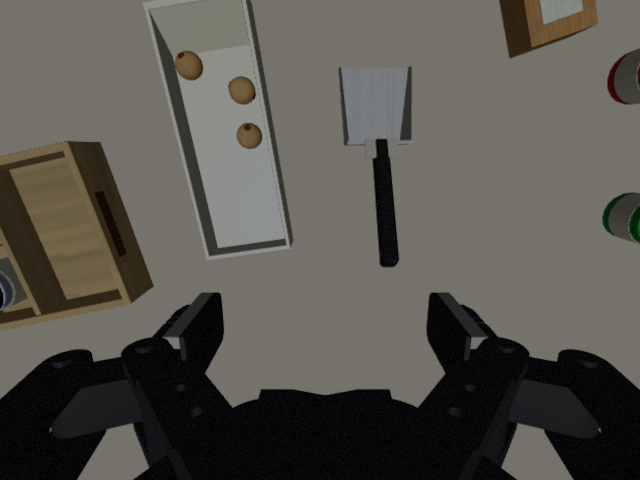

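```bash
python3 - <<'E'
from h import *
z=np.load('w10.npz'); c=(z['K'],z['E']); X=z['X']; ct=cal('top')
print('tray',[plane(c,u,v,36).round(1) for u,v in ((209,259),(290,247),(145,3))])
print('scoop lip',[plane(c,u,v,6).round(1) for u,v in ((339.5,67),(411,67))])
p=cv2.imread('pics/w10.png'); g=cv2.cvtColor(p,cv2.COLOR_BGR2GRAY)
pts=[]
for v in range(165,260,15):
    row=g[v,350:420]; xs=np.nonzero(row<45)[0]+350; u=xs.mean(); zz=np.median(X[v,xs[2:-2],2]); q=plane(c,u,v,zz); pts.append(q); print(v,round(u,1),len(xs),q.round(1))
pts=np.array(pts); k=np.polyfit(pts[:,0],pts[:,1],1); print('yaw',np.degrees(np.arctan(k[0])), 'y at 522',np.polyval(k,522),'z slope',np.degrees(np.arctan(np.polyfit(pts[:,0],pts[:,2],1)[0])),'z522',np.polyval(np.polyfit(pts[:,0],pts[:,2],1),522))
for (u,v) in ((188.5,65),(242,90),(249.5,136)):
    q=plane(c,u,v,17); print('bead',q.round(1))
print('handle end tri',tri([ray(c,389,265),ray(ct,384.3,299.9)]))
E
```

```text
tray [array([491.6, -32.8,  36. ]), array([ 486.3, -121.2,   36. ]), array([733.9, -48.2,  36. ])]
scoop lip [array([ 652.4, -210.2,    6. ]), array([ 637.1, -281.1,    6. ])]
165 381.0 17 [ 553.  -224.7   74.1]
180 382.5 18 [ 540.7 -222.5   82.9]
195 384.0 17 [ 528.9 -220.3   91.9]
210 385.0 17 [ 517.5 -217.9   99.9]
225 386.5 18 [ 506.4 -215.9  107.8]
240 387.5 18 [ 495.8 -213.6  115.4]
255 388.5 18 [ 485.5 -211.3  122.9]
yaw -11.200470808632188 y at 522 -218.7603013418656 z slope -35.79931873283803 z522 96.57149744135302
bead [683.1 -64.6  17. ]
bead [ 650.2 -109.8   17. ]
bead [ 606.2 -105.4   17. ]
handle end tri (array([ 473.03573592, -210.62769095,  112.41608579]), [np.float64(0.9874980129556361), np.float64(0.9874980129556407)])
```

```bash
cat >> h.py <<'E'
def tool(yaw,tilt):
    "tool matrix: jaws across heading yaw, tool pointing down and leaning forward by tilt (deg)"
    a,t=np.radians(yaw),np.radians(tilt); f=np.array([np.cos(a),np.sin(a),0]); x=np.sin(t)*f+np.array([0,0,-np.cos(t)]); y=np.array([np.sin(a),-np.cos(a),0])
    return np.stack([x,y,np.cross(x,y)],1)
E
python3 - <<'E'
from h import *
T=tool(-11.5,15); g=np.array([514,-217.2,82.]); go(*(g-70*T[:,0]),T); go(*g,T)
E
```

```text
go [-0.0164 -0.0504 -0.1013] [ -2.97 -14.62   0.58]
go [ 0.0013 -0.054  -0.1689] [ -2.97 -14.62   0.58]
```

Request:
{"method": "play_rows", "body": {"targets": [{"xyz": [-0.008, -0.025, -0.04], "delta_rot": [-1.5, -7.3, 0.3], "gripper": 1}, {"xyz": [-0.016, -0.05, -0.08], "delta_rot": [-3, -14.6, 0.6], "gripper": 1}, {"xyz": [-0.016, -0.05, -0.1], "delta_rot": [-3, -14.6, 0.6], "gripper": 1}, {"xyz": [-0.016, -0.05, -0.1], "delta_rot": [-3, -14.6, 0.6], "gripper": 1}, {"xyz": [-0.016, -0.05, -0.1], "delta_rot": [-3, -14.6, 0.6], "gripper": 1}]}}

```text
time_s: 23.8
tool_pos: [498.2, -212.4, 151.9]
ee_rot: [179.9, 74.9, -11.4]
ft_force: [0.6, -0.2, 0.1]
finger_gap: 85.5
```

```bash
python3 - <<'E'
from h import *
s,r=st(); c,p,d=cap('wrist','w11'); print(s['joints'].round(1))
T=tool(-11.5,15); g=np.array([514,-217.2,82.]); go(*g,T)
E
```

```text
t 23.8 tcp [ 498.2 -212.4  151.9] gap 85.5 F [ 0.6 -0.2  0.1]
[[ 0.255 -0.197 -0.947]
 [-0.052 -0.98   0.19 ]
 [-0.966  0.    -0.26 ]]
[ 15.7  14.9   1.9 123.1  -4.5  27.1 -80.1]
go [ 0.0156 -0.0046 -0.0702] [ 0.05  0.11 -0.12]
```

View pics/w11.png

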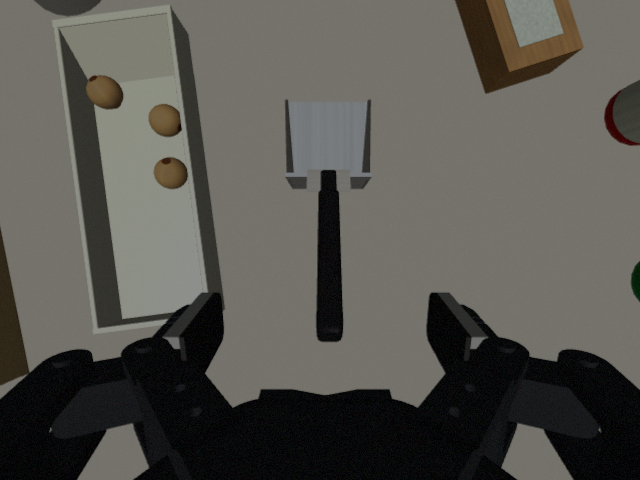

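The handle lies midway between the fingers, its end at (330,330). Joint 6 runs low when the tool leans forward, so I grip with the tool vertical.

Request:
{"method": "play_rows", "body": {"targets": [{"xyz": [0.01, -0.003, 0], "delta_rot": [1.5, 7.5, 0], "gripper": 1}, {"xyz": [0.02, -0.006, -0.01], "delta_rot": [3, 14.6, -0.2], "gripper": 1}, {"xyz": [0.021, -0.006, -0.045], "delta_rot": [3, 14.6, -0.2], "gripper": 1}, {"xyz": [0.021, -0.006, -0.077], "delta_rot": [3, 14.6, -0.2], "gripper": 1}, {"xyz": [0.021, -0.006, -0.077], "delta_rot": [3, 14.6, -0.2], "gripper": 1}, {"xyz": [0.021, -0.006, -0.077], "delta_rot": [3, 14.6, -0.2], "gripper": 1}]}}

```text
time_s: 24.6
tool_pos: [520.7, -218.7, 76.8]
ee_rot: [178.9, 89.7, -12.6]
ft_force: [0.7, -1.2, -0.5]
finger_gap: 85.4
```

```bash
python3 - <<'E'
from h import *
s,r=st(); c,p,d=cap('wrist','w12'); print(s['joints'].round(1)); go(519,-218,76,tool(-11.5,0))
E
```

```text
t 24.6 tcp [ 520.7 -218.7   76.8] gap 85.4 F [ 0.7 -1.2 -0.5]
[[ 0.006 -0.2   -0.98 ]
 [-0.001 -0.98   0.2  ]
 [-1.     0.    -0.006]]
[ 13.8  28.8   3.5 112.2  -2.7  38.7 -82.6]
go [-0.0019  0.0009 -0.001 ] [0.09 0.38 0.06]
```

View pics/w12.png

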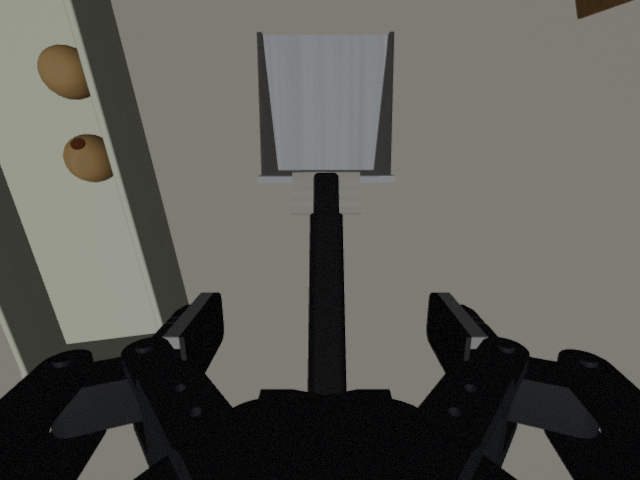

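The scoop is centred and aligned between the fingers, with its handle at (327,290). I close on it.

Request:
{"method": "play_rows", "body": {"targets": [{"xyz": [-0.001, 0, 0], "delta_rot": [0, 0, 0], "gripper": -1}, {"xyz": [-0.001, 0, 0], "delta_rot": [0, 0, 0], "gripper": -1}, {"xyz": [-0.001, 0, 0], "delta_rot": [0, 0, 0], "gripper": -1}, {"xyz": [-0.001, 0, 0], "delta_rot": [0, 0, 0], "gripper": -1}, {"xyz": [-0.001, 0, 0], "delta_rot": [0, 0, 0], "gripper": -1}, {"xyz": [-0.001, 0, 0], "delta_rot": [0, 0, 0], "gripper": -1}], "force": 100}}

```text
time_s: 25.4
tool_pos: [519.8, -218.9, 77.3]
ee_rot: [178.8, 89.6, -12.7]
ft_force: [-2.8, 1.2, 5.4]
finger_gap: 12.3
```

Request:
{"method": "play_rows", "body": {"targets": [{"xyz": [0, 0, 0.03], "delta_rot": [0, 0, 0], "gripper": -1}, {"xyz": [0, 0, 0.07], "delta_rot": [0, 0, 0], "gripper": -1}, {"xyz": [0, 0, 0.07], "delta_rot": [0, 0, 0], "gripper": -1}, {"xyz": [0, 0, 0.07], "delta_rot": [0, 0, 0], "gripper": -1}]}}

```text
time_s: 25.9
tool_pos: [519.1, -218.6, 146.4]
ee_rot: [-179.6, 89.7, -11.2]
ft_force: [-0.6, -0.1, -1.4]
finger_gap: 11.9
```

```bash
python3 - <<'E'
from h import *
s,r=st(); c,p,d=cap('wrist','w13'); X=cloud(c,d); cap('side','s13')
print(s['joints'].round(1))
E
```

```text
t 25.9 tcp [ 519.1 -218.6  146.4] gap 11.9 F [-0.6 -0.1 -1.4]
[[ 0.005 -0.2   -0.98 ]
 [-0.001 -0.98   0.2  ]
 [-1.    -0.    -0.005]]
[ 13.2  22.9   4.1 110.   -2.2  46.8 -83. ]
```

View pics/w13.png

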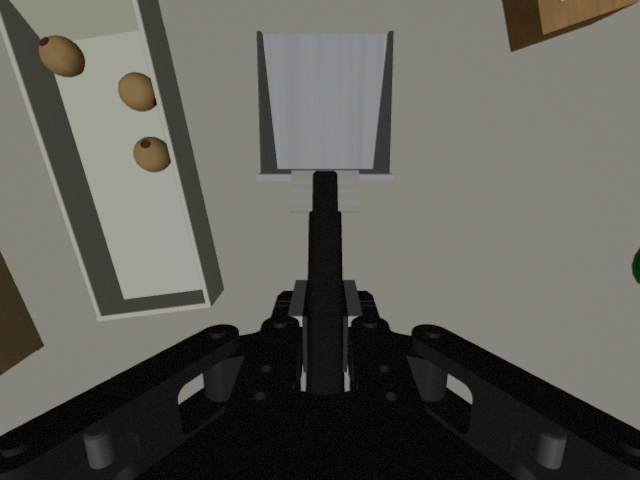

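View pics/s13.png

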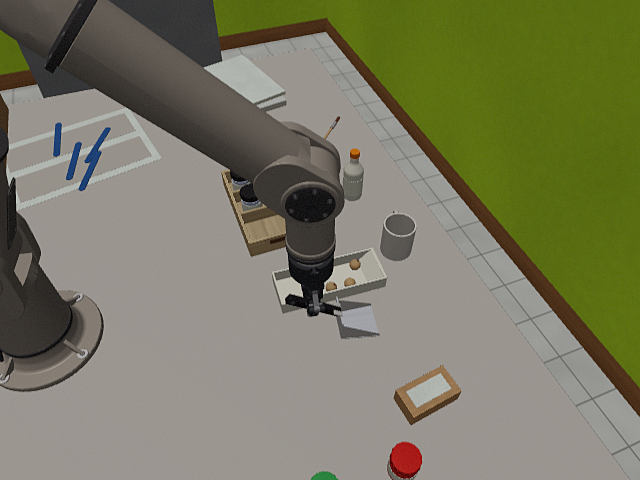

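The scoop is held straight, with lip corners at (257,33) and (393,33), the same as before the lift. I check the lip's position relative to the TCP.

```bash
cat >> h.py <<'E'
def scoop_lip(c,u1,v1,u2,v2,z,s,r):
    m=(plane(c,u1,v1,z)+plane(c,u2,v2,z))/2; return m, r.T@(m-s['tool_pos'])
TR0=np.array([611.5,-84.5,0.]); TRY=-3.7
def tray2w(x,y,z):
    a=np.radians(TRY); return TR0+np.array([x*np.cos(a)-y*np.sin(a),x*np.sin(a)+y*np.cos(a),z])
def scoop_pose(x,y,z,pitch,yaw=TRY,pt=(38,0)):
    "tcp for scoop point pt (x,z in scoop frame) at world (x,y,z), pitch>0 = lip up; grip: tcp at (-90,0,77.3) of scoop, tool vertical when level"
    a,p=np.radians(yaw),np.radians(pitch); f=np.array([np.cos(a),np.sin(a),0]); k=np.array([0,0,1.])
    fx=np.cos(p)*f+np.sin(p)*k; kz=-np.sin(p)*f+np.cos(p)*k
    d=np.array([-90-pt[0],77.3-pt[1]]); return np.array([x,y,z])+d[0]*fx+d[1]*kz, tool(yaw,pitch)
E
python3 - <<'E'
from h import *
c=cal('wrist'); s,r=st()
m,t=scoop_lip(c,257.5,33,393,33,146.4-77.3+6,s,r); print(m.round(1),t.round(1),'expect tool x',77.3-6,' z -128')
for px in (0,12,-30):
  q,T=scoop_pose(*tray2w(-35,0,60),px); print(px,q.round(1)); go(*q,T)
q,T=scoop_pose(*tray2w(-35,0,4),0); print(q.round(1))
E
```

```text
t 26.0 tcp [ 518.7 -218.5  145.8] gap 12.8 F [ 0.6 -0.6 -1.4]
[[ 0.004 -0.2   -0.98 ]
 [-0.001 -0.98   0.2  ]
 [-1.    -0.    -0.004]]
[ 642.4 -244.8   75.1] [  71.2    1.  -126.2] expect tool x 71.3  z -128
0 [448.8 -74.  137.3]
go [-0.0699  0.1445 -0.0085] [0.02 0.22 7.86]
12 [435.6 -73.1 109. ]
go [-0.0831  0.1454 -0.0368] [ -1.57 -11.68   7.83]
-30 [504.5 -77.6 190.9]
go [-0.0142  0.1409  0.0451] [ 4.01 29.98  7.68]
[448.8 -74.   81.3]
```

Request:
{"method": "play_rows", "body": {"targets": [{"xyz": [-0.015, 0.03, 0], "delta_rot": [0, 0, 2], "gripper": -1}, {"xyz": [-0.03, 0.06, 0], "delta_rot": [0, 0, 4], "gripper": -1}, {"xyz": [-0.045, 0.09, 0], "delta_rot": [0, 0, 6], "gripper": -1}, {"xyz": [-0.06, 0.12, 0], "delta_rot": [0, 0, 7.8], "gripper": -1}, {"xyz": [-0.07, 0.145, -0.01], "delta_rot": [0, 0.2, 7.8], "gripper": -1}, {"xyz": [-0.07, 0.145, -0.01], "delta_rot": [0, 0.2, 7.8], "gripper": -1}, {"xyz": [-0.07, 0.145, -0.01], "delta_rot": [0, 0.2, 7.8], "gripper": -1}]}}

```text
time_s: 26.88
tool_pos: [448.7, -74.0, 135.4]
ee_rot: [63.3, 90.0, -120.5]
ft_force: [-0.8, -1.0, -0.9]
finger_gap: 12.7
```

```bash
python3 - <<'E'
from h import *
s,r=st(); c,p,d=cap('wrist','w14'); print(s['joints'].round(1))
q,T=scoop_pose(*tray2w(-35,0,4),0); go(*q,T)
print([proj(c,tray2w(x,y,36)).round(1) for x in (-119,80) for y in (-42,42)])
cap('side','s14')
E
```

```text
t 26.88 tcp [448.7 -74.  135.4] gap 12.7 F [-0.8 -1.  -0.9]
[[-0.    -0.066 -0.998]
 [-0.001 -0.998  0.066]
 [-1.     0.001  0.   ]]
[  2.1  15.   -0.8 123.9   0.4  41.1 -92.7]
go [-0.0001  0.0003 -0.0543] [0.04 0.01 0.12]
[array([385.4, 182.2]), array([261.7, 182.4]), array([ 402.3, -199.5]), array([ 242.8, -199.3])]
```

View pics/w14.png

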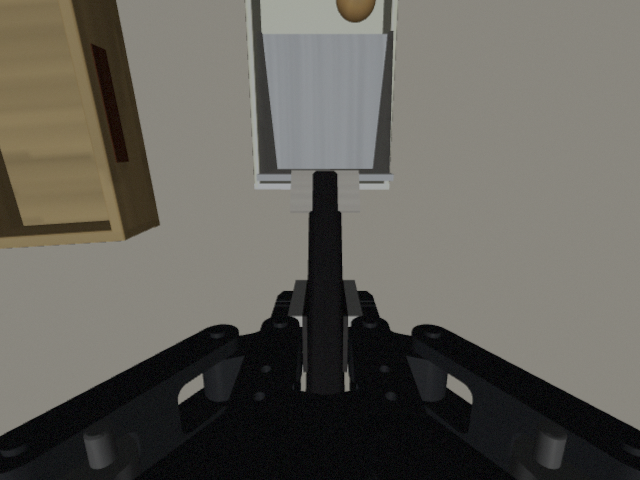

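View pics/s14.png

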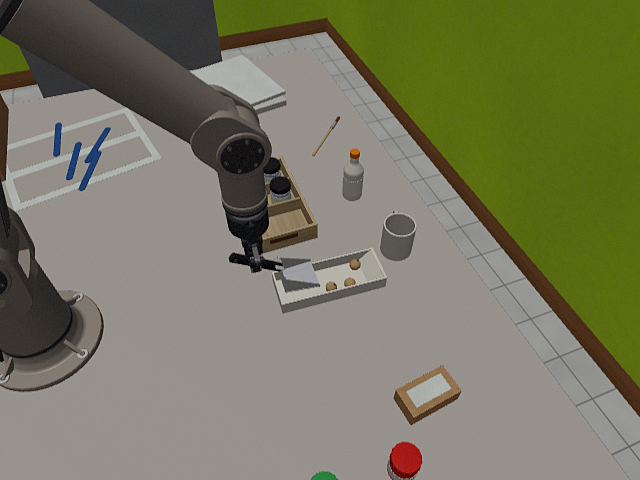

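The bowl is over the tray's near end. The tray's near corners are at (254,186) and (389,186), and the bowl back spans 257 to 392, so I shift about 1.5 mm left and lower.

Request:
{"method": "play_rows", "body": {"targets": [{"xyz": [0, 0.0015, -0.02], "delta_rot": [0, 0, 0], "gripper": -1}, {"xyz": [0, 0.0015, -0.04], "delta_rot": [0, 0, 0], "gripper": -1}, {"xyz": [0, 0.0015, -0.05], "delta_rot": [0, 0, 0], "gripper": -1}, {"xyz": [0, 0.0015, -0.053], "delta_rot": [0, 0, 0], "gripper": -1}, {"xyz": [0, 0.0015, -0.053], "delta_rot": [0, 0, 0], "gripper": -1}, {"xyz": [0, 0.0015, -0.053], "delta_rot": [0, 0, 0], "gripper": -1}]}}

```text
time_s: 27.72
tool_pos: [449.5, -73.0, 83.3]
ee_rot: [158.6, 89.9, -25.3]
ft_force: [0.0, 0.5, -1.2]
finger_gap: 12.5
```

```bash
python3 - <<'E'
from h import *
s,r=st(); c,p,d=cap('wrist','w15'); s,r=st()
q,T=scoop_pose(*tray2w(-35,0,4),0); go(*q,T)
c,p,d=cap('side','s15'); cv2.imwrite('pics/s15z.png',cv2.resize(p[220:330,240:400,::-1],None,fx=5,fy=5))
E
```

```text
t 27.73 tcp [449.5 -73.   83.3] gap 12.5 F [ 0.   0.5 -1.2]
[[ 0.002 -0.067 -0.998]
 [-0.001 -0.998  0.067]
 [-1.     0.001 -0.002]]
t 27.77 tcp [449.4 -72.9  83.2] gap 12.5 F [-0.9  0.3 -1.4]
[[ 0.001 -0.067 -0.998]
 [-0.001 -0.998  0.067]
 [-1.     0.001 -0.001]]
go [-0.0006 -0.001  -0.0019] [0.04 0.08 0.14]
```

View pics/w15.png

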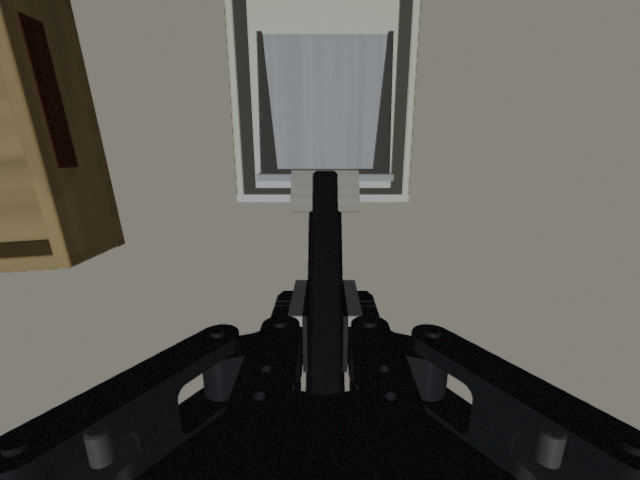

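View pics/s15z.png

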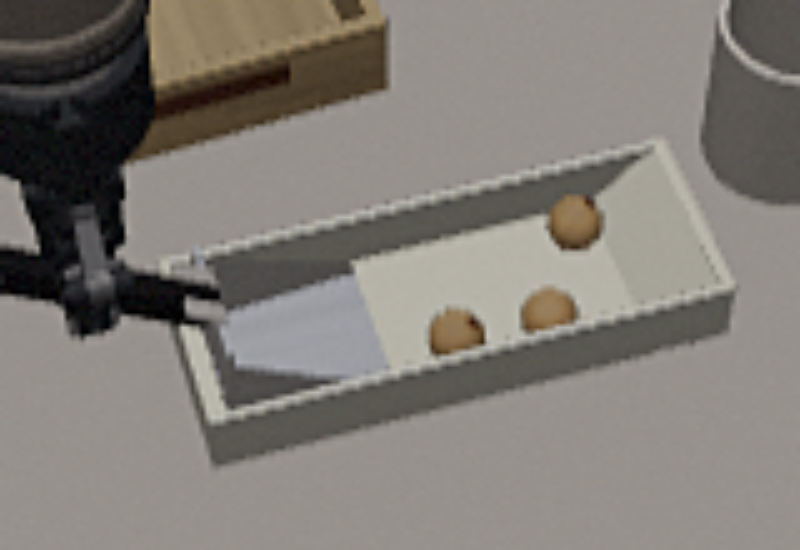

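Request:
{"method": "play_rows", "body": {"targets": [{"xyz": [0, 0, -0.002], "delta_rot": [0, 0, 0.1], "gripper": -1}, {"xyz": [0, 0, -0.003], "delta_rot": [0, 0, 0.1], "gripper": -1}, {"xyz": [0, 0, -0.003], "delta_rot": [0, 0, 0.1], "gripper": -1}, {"xyz": [0, 0, -0.003], "delta_rot": [0, 0, 0.1], "gripper": -1}]}}

```text
time_s: 28.32
tool_pos: [449.6, -72.9, 81.2]
ee_rot: [164.9, 89.9, -18.8]
ft_force: [-4.9, 0.2, 13.5]
finger_gap: 12.2
```

Request:
{"method": "play_rows", "body": {"targets": [{"xyz": [0.008, -0.0005, -0.0005], "delta_rot": [0, 0, 0], "gripper": -1}, {"xyz": [0.016, -0.001, -0.0005], "delta_rot": [0, 0, 0], "gripper": -1}, {"xyz": [0.024, -0.0016, -0.0005], "delta_rot": [0, 0, 0], "gripper": -1}, {"xyz": [0.032, -0.0021, -0.0005], "delta_rot": [0, 0, 0], "gripper": -1}, {"xyz": [0.04, -0.0026, -0.0005], "delta_rot": [0, 0, 0], "gripper": -1}, {"xyz": [0.048, -0.0031, -0.0005], "delta_rot": [0, 0, 0], "gripper": -1}, {"xyz": [0.056, -0.0036, -0.0005], "delta_rot": [0, 0, 0], "gripper": -1}, {"xyz": [0.056, -0.0036, -0.0005], "delta_rot": [0, 0, 0], "gripper": -1}, {"xyz": [0.056, -0.0036, -0.0005], "delta_rot": [0, 0, 0], "gripper": -1}]}}

```text
time_s: 29.45
tool_pos: [507.0, -76.5, 81.1]
ee_rot: [174.4, 89.7, -9.4]
ft_force: [1.6, -0.1, 2.8]
finger_gap: 12.2
```

```bash
python3 - <<'E'
from h import *
s,r=st(); c,p,d=cap('wrist','w16')
q,T=scoop_pose(*tray2w(21,0,4),0); go(*q,T)
c,p,d=cap('side','s16'); cv2.imwrite('pics/s16z.png',cv2.resize(p[220:330,240:400,::-1],None,fx=5,fy=5))
E
```

```text
t 29.45 tcp [507.  -76.5  81.1] gap 12.2 F [ 1.6 -0.1  2.8]
[[ 0.005 -0.065 -0.998]
 [-0.001 -0.998  0.065]
 [-1.     0.    -0.005]]
go [-0.0021 -0.001   0.0002] [0.05 0.26 0.04]
```

View pics/w16.png

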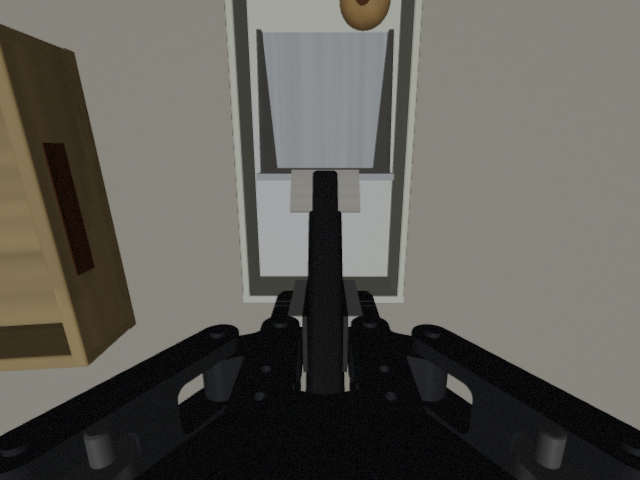

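View pics/s16z.png

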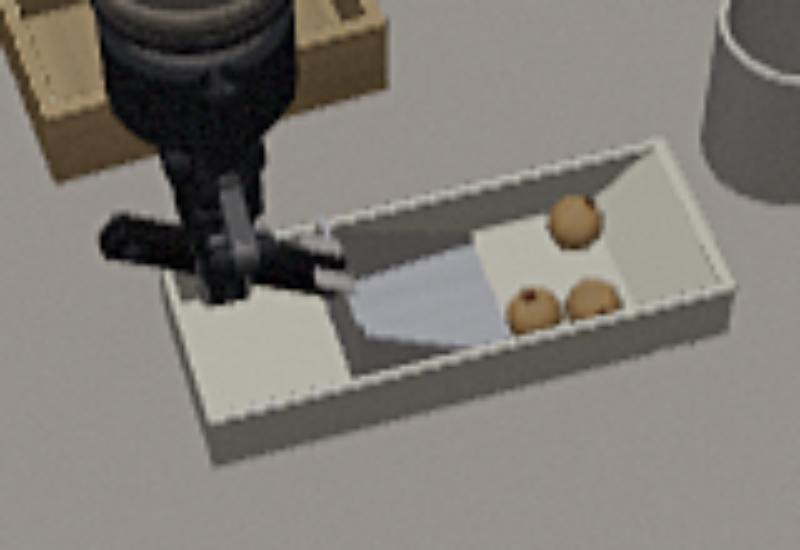

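Two beads are now ahead of the lip along the right wall and one is at the far left. I push on to the ramp.

Request:
{"method": "play_rows", "body": {"targets": [{"xyz": [0.008, -0.0007, -0.001], "delta_rot": [0, 0.2, 0], "gripper": -1}, {"xyz": [0.016, -0.0015, -0.001], "delta_rot": [0, 0.2, 0], "gripper": -1}, {"xyz": [0.024, -0.002, -0.001], "delta_rot": [0, 0.2, 0], "gripper": -1}, {"xyz": [0.03, -0.0025, -0.001], "delta_rot": [0, 0.2, 0], "gripper": -1}, {"xyz": [0.036, -0.003, -0.001], "delta_rot": [0, 0.2, 0], "gripper": -1}, {"xyz": [0.042, -0.0033, -0.001], "delta_rot": [0, 0.2, 0], "gripper": -1}, {"xyz": [0.048, -0.0036, -0.001], "delta_rot": [0, 0.2, 0], "gripper": -1}, {"xyz": [0.052, -0.0039, -0.001], "delta_rot": [0, 0.2, 0], "gripper": -1}, {"xyz": [0.056, -0.0042, -0.001], "delta_rot": [0, 0.2, 0], "gripper": -1}, {"xyz": [0.056, -0.0042, -0.001], "delta_rot": [0, 0.2, 0], "gripper": -1}]}}

```text
time_s: 30.8
tool_pos: [561.9, -80.8, 81.3]
ee_rot: [58.0, 89.9, -125.8]
ft_force: [-6.5, 0.0, 16.9]
finger_gap: 12.4
```

```bash
python3 - <<'E'
from h import *
s,r=st(); c,p,d=cap('wrist','w17')
q,T=scoop_pose(*tray2w(85,0,4),0); go(*q,T)
c,p,d=cap('side','s17'); cv2.imwrite('pics/s17z.png',cv2.resize(p[220:330,240:400,::-1],None,fx=5,fy=5))
E
```

```text
t 30.8 tcp [561.9 -80.8  81.3] gap 12.4 F [-6.5  0.  16.9]
[[-0.001 -0.066 -0.998]
 [-0.001 -0.998  0.066]
 [-1.     0.001  0.   ]]
go [ 0.0066 -0.0009 -0.    ] [ 0.05 -0.02  0.06]
```

View pics/w17.png

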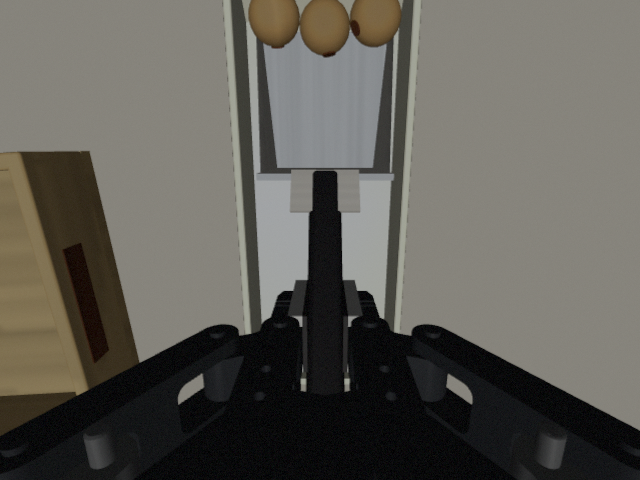

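View pics/s17z.png

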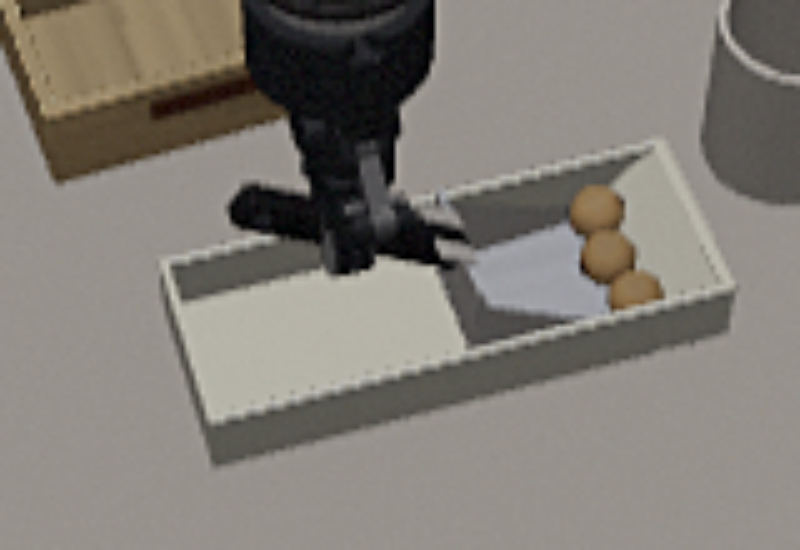

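All three beads lie side by side at the ramp, the middle one just starting onto the lip. I push the last few mm.

Request:
{"method": "play_rows", "body": {"targets": [{"xyz": [0.003, -0.0003, -0.001], "delta_rot": [0, 0, 0], "gripper": -1}, {"xyz": [0.006, -0.0006, -0.001], "delta_rot": [0, 0, 0], "gripper": -1}, {"xyz": [0.008, -0.0008, -0.001], "delta_rot": [0, 0, 0], "gripper": -1}, {"xyz": [0.008, -0.0008, -0.001], "delta_rot": [0, 0, 0], "gripper": -1}]}}

```text
time_s: 31.4
tool_pos: [567.2, -81.5, 81.3]
ee_rot: [7.5, 89.7, -176.3]
ft_force: [-12.5, 1.7, 22.0]
finger_gap: 12.7
```

```bash
python3 - <<'E'
from h import *
s,r=st(); c,p,d=cap('wrist','w18')
q,T=scoop_pose(*tray2w(85,0,4),0); go(*q,T)
c,p,d=cap('side','s18'); cv2.imwrite('pics/s18z.png',cv2.resize(p[220:330,240:400,::-1],None,fx=5,fy=5))
E
```

```text
t 31.4 tcp [567.2 -81.5  81.3] gap 12.7 F [-12.5   1.7  22. ]
[[-0.006 -0.066 -0.998]
 [-0.    -0.998  0.066]
 [-1.     0.001  0.006]]
go [ 0.0014 -0.0002 -0.    ] [ 0.02 -0.32  0.07]
```

View pics/w18.png

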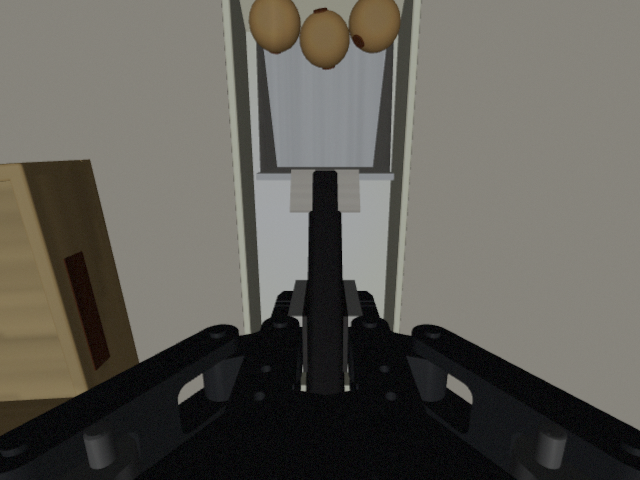

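View pics/s18z.png

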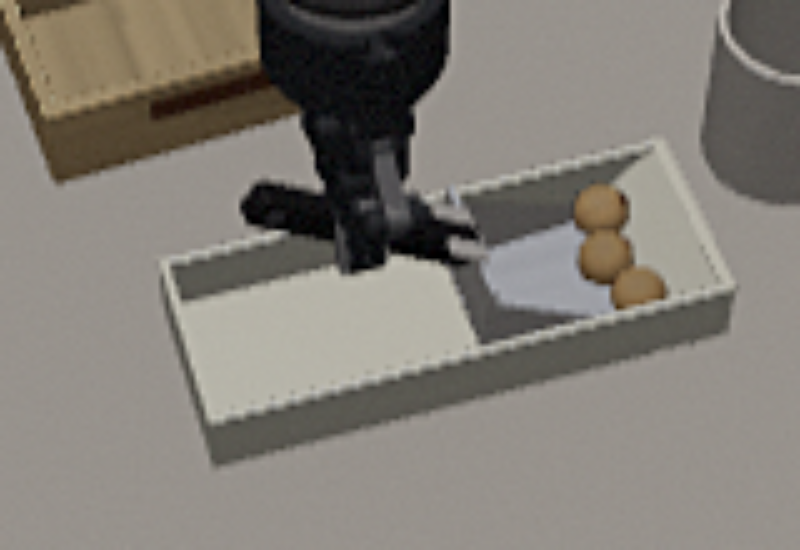

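The middle bead is on the bowl floor at (325,38), with the outer two wedged at the lip corners. Next I raise the lip along the ramp so they roll in.

```bash
python3 - <<'E'
from h import *
s,r=st(); print(s['joints'].round(1))
for th in (0,3,6,9,12,15,18,20):
    h=76*np.sin(np.radians(th)); q,T=scoop_pose(*tray2w(84.5+h,0,5+h),th); print(th,round(h,1),end=' '); go(*q,T,s)
E
```

```text
t 31.5 tcp [567.2 -81.5  81.3] gap 12.3 F [-12.6   0.5  22.6]
[[-0.005 -0.066 -0.998]
 [-0.    -0.998  0.066]
 [-1.     0.001  0.005]]
[  2.2  29.2  -0.3 110.3   0.3  40.8 -92.1]
0 0.0 go [ 0.0009 -0.0002  0.001 ] [ 0.02 -0.31  0.07]
3 4.0 go [ 0.001  -0.0002 -0.0018] [-0.17 -3.31  0.07]
6 7.9 go [ 0.0014 -0.0003 -0.0049] [-0.37 -6.3   0.07]
9 11.9 go [ 0.0022 -0.0003 -0.0081] [-0.56 -9.3   0.07]
12 15.8 go [ 0.0034 -0.0004 -0.0115] [ -0.76 -12.29   0.08]
15 19.7 go [ 0.0049 -0.0005 -0.0151] [ -0.96 -15.28   0.08]
18 23.5 go [ 0.0067 -0.0006 -0.0189] [ -1.15 -18.28   0.08]
20 26.0 go [ 0.0081 -0.0007 -0.0215] [ -1.28 -20.27   0.08]
```

Request:
{"method": "play_rows", "body": {"targets": [{"xyz": [0.0005, 0, 0], "delta_rot": [-0.1, -1.6, 0], "gripper": -1}, {"xyz": [0.001, 0, -0.0015], "delta_rot": [-0.2, -3.3, 0], "gripper": -1}, {"xyz": [0.0012, 0, -0.003], "delta_rot": [-0.3, -4.8, 0], "gripper": -1}, {"xyz": [0.0014, 0, -0.0045], "delta_rot": [-0.4, -6.3, 0], "gripper": -1}, {"xyz": [0.0018, 0, -0.006], "delta_rot": [-0.5, -7.8, 0], "gripper": -1}, {"xyz": [0.0022, 0, -0.0077], "delta_rot": [-0.6, -9.3, 0], "gripper": -1}, {"xyz": [0.0028, 0, -0.0095], "delta_rot": [-0.7, -10.8, 0], "gripper": -1}, {"xyz": [0.0034, 0, -0.011], "delta_rot": [-0.8, -12.3, 0], "gripper": -1}, {"xyz": [0.0034, 0, -0.011], "delta_rot": [-0.8, -12.3, 0], "gripper": -1}]}}

```text
time_s: 32.62
tool_pos: [569.1, -81.5, 69.5]
ee_rot: [179.8, 78.1, -4.0]
ft_force: [-0.0, 0.3, -0.8]
finger_gap: 13.0
```

```bash
python3 - <<'E'
from h import *
s,r=st(); c,p,d=cap('wrist','w19')
for th in (12,16,20):
    h=76*np.sin(np.radians(th)); q,T=scoop_pose(*tray2w(84.5+h,0,5+h),th); print(th,round(h,1),end=' '); go(*q,T,s)
c,p,d=cap('side','s19'); cv2.imwrite('pics/s19z.png',cv2.resize(p[220:330,240:400,::-1],None,fx=5,fy=5))
E
```

```text
t 32.62 tcp [569.1 -81.5  69.5] gap 13.0 F [-0.   0.3 -0.8]
[[ 0.205 -0.066 -0.977]
 [-0.014 -0.998  0.064]
 [-0.979  0.001 -0.206]]
12 15.8 go [ 0.0015 -0.0004  0.0003] [ 0.03 -0.14  0.08]
16 20.9 go [ 0.0035 -0.0005 -0.0045] [-0.23 -4.13  0.08]
20 26.0 go [ 0.0062 -0.0007 -0.0096] [-0.49 -8.12  0.08]
```

View pics/w19.png

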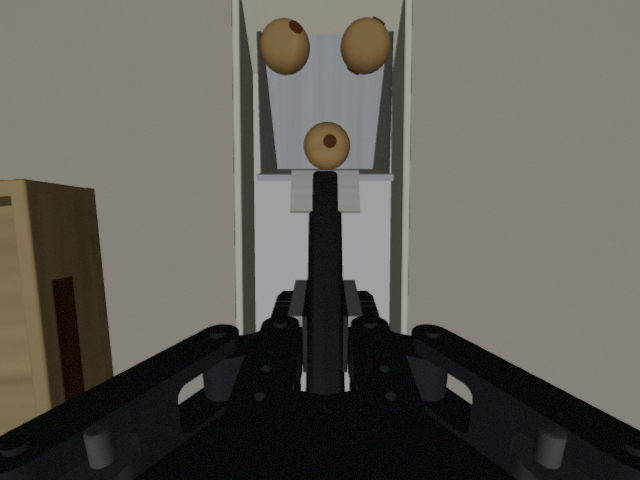

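View pics/s19z.png

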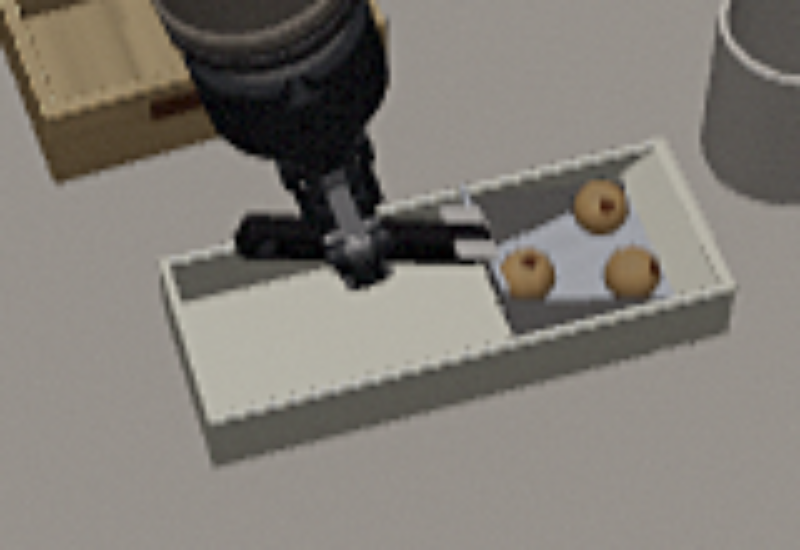

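All three beads are inside the bowl: one at the back (327,146), two near the front at (285,47) and (366,47). I tilt a little more so they roll back.

Request:
{"method": "play_rows", "body": {"targets": [{"xyz": [0.001, 0, -0.001], "delta_rot": [-0.1, -2, 0], "gripper": -1}, {"xyz": [0.002, 0, -0.002], "delta_rot": [-0.2, -4, 0], "gripper": -1}, {"xyz": [0.003, 0, -0.003], "delta_rot": [-0.3, -6, 0], "gripper": -1}, {"xyz": [0.003, 0, 0.002], "delta_rot": [-0.3, -6, 0], "gripper": -1}, {"xyz": [0.003, 0, 0.01], "delta_rot": [-0.3, -6, 0], "gripper": -1}, {"xyz": [0.003, 0, 0.01], "delta_rot": [-0.3, -6, 0], "gripper": -1}]}}

```text
time_s: 33.48
tool_pos: [573.7, -81.5, 80.9]
ee_rot: [-179.8, 72.0, -3.6]
ft_force: [0.3, -0.2, -1.6]
finger_gap: 12.6
```

```bash
python3 - <<'E'
from h import *
s,r=st(); c,p,d=cap('wrist','w20'); print(s['joints'].round(1))
E
```

```text
t 33.48 tcp [573.7 -81.5  80.9] gap 12.6 F [ 0.3 -0.2 -1.6]
[[ 0.308 -0.066 -0.949]
 [-0.019 -0.998  0.063]
 [-0.951 -0.001 -0.309]]
[  1.4  24.1   0.3 123.1   2.   14.8 -94.1]
```

View pics/w20.png

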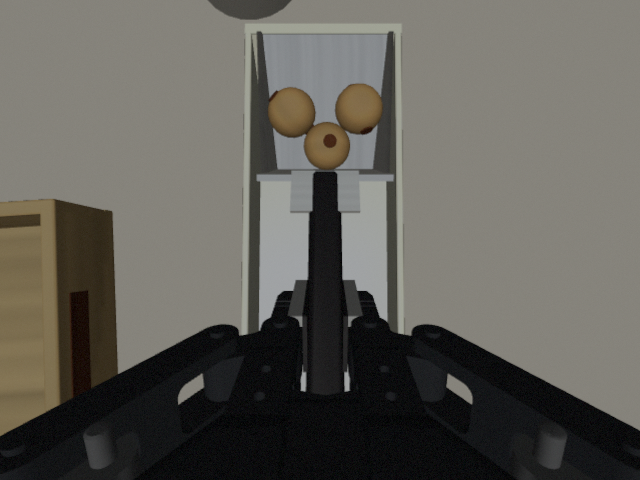

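All three beads sit at the back of the bowl. I lift and carry them to the bay.

```bash
python3 - <<'E'
from h import *
s,r=st()
for (x,y,z,p) in ((580,113.5,130,16),(580,113.5,90,0),(580,113.5,50,-15),(580,113.5,42,-30)):
    q,T=scoop_pose(x,y,z,p,yaw=0); print(p,q.round(1),end=' '); go(*q,T,s)
E
```

```text
t 33.52 tcp [573.3 -81.5  80.5] gap 12.4 F [-0.1 -0.3 -1.5]
[[ 0.307 -0.066 -0.949]
 [-0.019 -0.998  0.063]
 [-0.951 -0.001 -0.308]]
16 [435.7 113.5 169. ] go [-0.1376  0.195   0.0886] [-0.    1.94  3.78]
0 [452.  113.5 167.3] go [-0.1213  0.195   0.0868] [ 0.53 17.93  3.76]
-15 [476.4 113.5 157.8] go [-0.0969  0.195   0.0773] [ 1.02 32.93  3.69]
-30 [507.8 113.5 172.9] go [-0.0655  0.195   0.0925] [ 1.52 47.92  3.58]
```

Request:
{"method": "play_rows", "body": {"targets": [{"xyz": [-0.001, 0, 0.015], "delta_rot": [0, 0, 0], "gripper": -1}, {"xyz": [-0.003, 0, 0.035], "delta_rot": [0, 0, 0], "gripper": -1}, {"xyz": [-0.005, 0, 0.055], "delta_rot": [0, 0, 0], "gripper": -1}, {"xyz": [-0.008, 0, 0.075], "delta_rot": [0, 0, 0], "gripper": -1}, {"xyz": [-0.01, 0, 0.085], "delta_rot": [0, 0, 0], "gripper": -1}, {"xyz": [-0.01, 0, 0.085], "delta_rot": [0, 0, 0], "gripper": -1}]}}

```text
time_s: 34.28
tool_pos: [563.6, -81.5, 166.5]
ee_rot: [-179.8, 72.0, -3.6]
ft_force: [-0.0, -0.3, -2.4]
finger_gap: 12.2
```

```bash
python3 - <<'E'
from h import *
s,r=st(); c,p,d=cap('wrist','w21'); print(s['joints'].round(1))
for (x,y,z,p) in ((580,113.5,130,16),(580,113.5,90,0),(580,113.5,50,-15),(580,113.5,42,-30)):
    q,T=scoop_pose(x,y,z,p,yaw=0); print(p,q.round(1),end=' '); go(*q,T,s)
E
```

```text
t 34.27 tcp [563.6 -81.5 166.5] gap 12.2 F [-0.  -0.3 -2.4]
[[ 0.309 -0.066 -0.949]
 [-0.019 -0.998  0.063]
 [-0.951 -0.001 -0.31 ]]
[ 1.700e+00  1.490e+01 -1.000e-01  1.212e+02  1.500e+00  2.580e+01
 -9.340e+01]
16 [435.7 113.5 169. ] go [-0.1279  0.195   0.0026] [-0.    2.03  3.78]
0 [452.  113.5 167.3] go [-0.1116  0.195   0.0008] [ 0.53 18.03  3.76]
-15 [476.4 113.5 157.8] go [-0.0872  0.195  -0.0087] [ 1.02 33.02  3.7 ]
-30 [507.8 113.5 172.9] go [-0.0558  0.195   0.0065] [ 1.52 48.02  3.59]
```

View pics/w21.png

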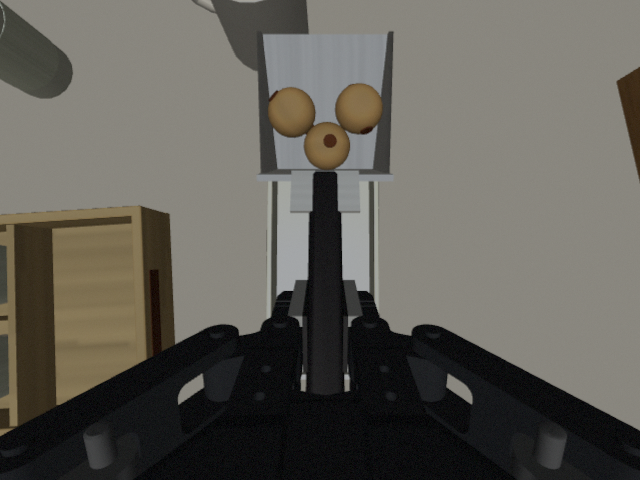

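Request:
{"method": "play_rows", "body": {"targets": [{"xyz": [-0.004, 0.012, 0.003], "delta_rot": [0, 0, 0.4], "gripper": -1}, {"xyz": [-0.01, 0.035, 0.006], "delta_rot": [0, 0, 0.8], "gripper": -1}, {"xyz": [-0.018, 0.063, 0.01], "delta_rot": [0, 0, 1.3], "gripper": -1}, {"xyz": [-0.025, 0.093, 0.01], "delta_rot": [0, 0, 1.9], "gripper": -1}, {"xyz": [-0.033, 0.123, 0.01], "delta_rot": [0, 0.5, 2.5], "gripper": -1}, {"xyz": [-0.04, 0.153, 0.01], "delta_rot": [0, 1, 3], "gripper": -1}, {"xyz": [-0.046, 0.178, 0.01], "delta_rot": [0, 1.5, 3.5], "gripper": -1}, {"xyz": [-0.05, 0.19, 0.01], "delta_rot": [0, 2, 3.7], "gripper": -1}, {"xyz": [-0.05, 0.195, 0.01], "delta_rot": [0, 2, 3.7], "gripper": -1}, {"xyz": [-0.05, 0.195, 0.01], "delta_rot": [0, 2, 3.7], "gripper": -1}, {"xyz": [-0.05, 0.195, 0.01], "delta_rot": [0, 2, 3.7], "gripper": -1}]}}

```text
time_s: 35.7
tool_pos: [513.3, 112.4, 175.5]
ee_rot: [179.9, 74.1, -0.3]
ft_force: [-0.8, -0.2, -1.3]
finger_gap: 12.5
```

```bash
python3 - <<'E'
from h import *
s,r=st(); c,p,d=cap('wrist','w22'); print(s['joints'].round(1))
c,p,d=cap('side','s22'); cv2.imwrite('pics/s22z.png',cv2.resize(p[120:270,180:380,::-1],None,fx=4,fy=4))
for (x,y,z,p) in ((585,113.5,80,8),(585,113.5,60,0),(585,113.5,45,-10),(582,113.5,42,-20),(580,113.5,40,-30)):
    q,T=scoop_pose(x,y,z,p,yaw=0); print(p,q.round(1),end=' '); go(*q,T,s)
E
```

```text
t 35.7 tcp [513.3 112.4 175.5] gap 12.5 F [-0.8 -0.2 -1.3]
[[ 0.275 -0.003 -0.962]
 [-0.001 -1.     0.003]
 [-0.962  0.    -0.275]]
[ -21.8   11.1   -1.4  124.3   12.9   30.5 -123.5]
8 [447.5 113.5 138.7] go [-0.0658  0.0011 -0.0368] [0.03 7.94 0.18]
0 [457.  113.5 137.3] go [-0.0563  0.0011 -0.0382] [ 0.05 15.94  0.17]
-10 [472.4 113.5 143.4] go [-0.0409  0.0011 -0.0321] [ 0.06 25.94  0.17]
-20 [488.2 113.5 158.4] go [-0.0251  0.0011 -0.0171] [ 0.08 35.94  0.17]
-30 [507.8 113.5 170.9] go [-0.0055  0.0011 -0.0045] [ 0.09 45.94  0.16]
```

View pics/w22.png

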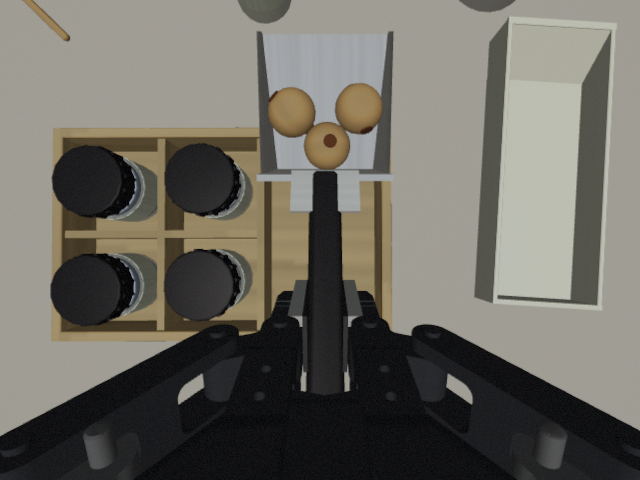

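View pics/s22z.png

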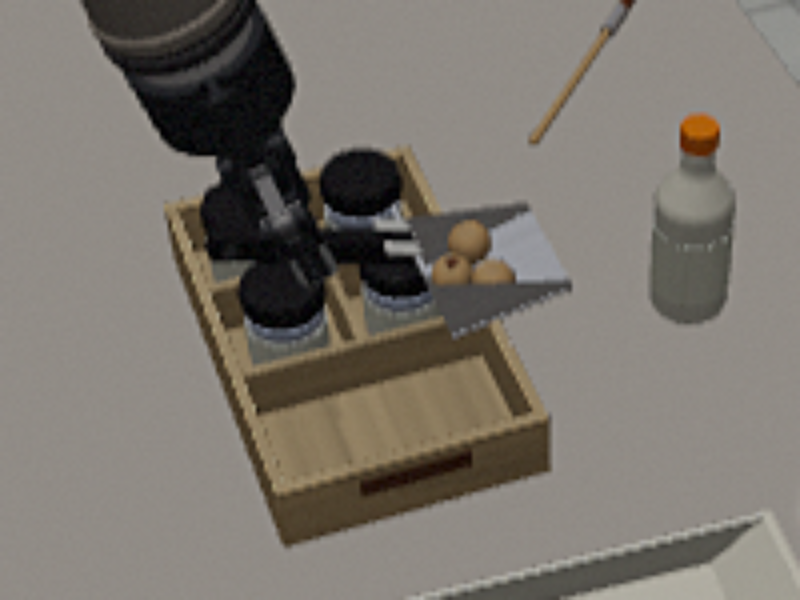

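The beads are held and the tray in view is empty. The scoop is centred over the bay, so I move back, lower, and tip slowly.

Request:
{"method": "play_rows", "body": {"targets": [{"xyz": [-0.015, 0.0005, 0], "delta_rot": [0, 1.5, 0], "gripper": -1}, {"xyz": [-0.035, 0.001, 0], "delta_rot": [0, 3, 0], "gripper": -1}, {"xyz": [-0.055, 0.001, -0.003], "delta_rot": [0, 5, 0], "gripper": -1}, {"xyz": [-0.064, 0.001, -0.015], "delta_rot": [0, 7, 0], "gripper": -1}, {"xyz": [-0.065, 0.001, -0.028], "delta_rot": [0, 8, 0], "gripper": -1}, {"xyz": [-0.065, 0.001, -0.036], "delta_rot": [0, 8, 0], "gripper": -1}, {"xyz": [-0.065, 0.001, -0.036], "delta_rot": [0, 8, 0], "gripper": -1}]}}

```text
time_s: 36.67
tool_pos: [448.0, 113.4, 138.5]
ee_rot: [179.4, 82.1, -0.8]
ft_force: [0.1, -0.4, -1.2]
finger_gap: 12.5
```

```bash
python3 - <<'E'
from h import *
s,r=st(); print(s['joints'].round(1))
c,p,d=cap('side','s23'); cv2.imwrite('pics/s23z.png',cv2.resize(p[120:270,180:380,::-1],None,fx=4,fy=4))
for (x,y,z,p) in ((585,113.5,80,8),(585,113.5,60,0),(585,113.5,45,-10),(582,113.5,42,-20),(580,113.5,40,-30)):
    q,T=scoop_pose(x,y,z,p,yaw=0); print(p,q.round(1),end=' '); go(*q,T,s)
E
```

```text
t 36.67 tcp [448.  113.4 138.5] gap 12.5 F [ 0.1 -0.4 -1.2]
[[ 0.137 -0.003 -0.991]
 [-0.002 -1.     0.003]
 [-0.991  0.001 -0.137]]
[ -21.2   12.1   -3.4  127.9    7.4   33.1 -120.7]
8 [447.5 113.5 138.7] go [-0.0005  0.0001  0.0003] [ 0.08 -0.15  0.17]
0 [457.  113.5 137.3] go [ 0.009   0.0001 -0.0012] [0.1  7.85 0.16]
-10 [472.4 113.5 143.4] go [0.0243 0.0001 0.0049] [ 0.11 17.85  0.16]
-20 [488.2 113.5 158.4] go [0.0401 0.0001 0.0199] [ 0.12 27.85  0.15]
-30 [507.8 113.5 170.9] go [0.0598 0.0001 0.0325] [ 0.14 37.85  0.14]
```

View pics/s23z.png

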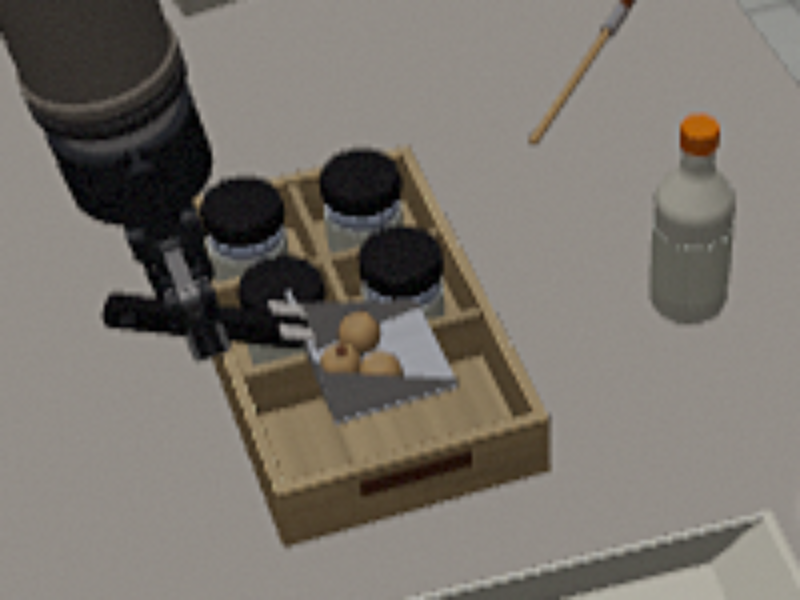

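Request:
{"method": "play_rows", "body": {"targets": [{"xyz": [0.005, 0, -0.004], "delta_rot": [0, 4, 0], "gripper": -1}, {"xyz": [0.009, 0, -0.006], "delta_rot": [0, 7.5, 0], "gripper": -1}, {"xyz": [0.013, 0, -0.004], "delta_rot": [0, 10.5, 0], "gripper": -1}, {"xyz": [0.017, 0, -0.001], "delta_rot": [0, 13, 0], "gripper": -1}, {"xyz": [0.021, 0, 0.0005], "delta_rot": [0, 15.5, 0], "gripper": -1}, {"xyz": [0.024, 0, 0.002], "delta_rot": [0, 18, 0], "gripper": -1}, {"xyz": [0.03, 0, 0.007], "delta_rot": [0, 21, 0], "gripper": -1}, {"xyz": [0.035, 0, 0.012], "delta_rot": [0, 24, 0], "gripper": -1}, {"xyz": [0.04, 0, 0.017], "delta_rot": [0, 28, 0], "gripper": -1}, {"xyz": [0.04, 0, 0.017], "delta_rot": [0, 28, 0], "gripper": -1}]}}

```text
time_s: 37.98
tool_pos: [489.9, 113.4, 155.8]
ee_rot: [0.4, 70.0, -179.8]
ft_force: [0.3, -0.1, -1.6]
finger_gap: 12.5
```

```bash
python3 - <<'E'
from h import *
s,r=st(); print(s['joints'].round(1)); cap('wrist','w24')
c,p,d=cap('side','s24'); cv2.imwrite('pics/s24z.png',cv2.resize(p[120:270,180:380,::-1],None,fx=4,fy=4))
E
```

```text
t 37.98 tcp [489.9 113.4 155.8] gap 12.5 F [ 0.3 -0.1 -1.6]
[[-0.342 -0.003 -0.94 ]
 [-0.001 -1.     0.004]
 [-0.94   0.002  0.342]]
[ -13.3   27.7   -4.3  103.4   -4.1   68.1 -105.5]
```

View pics/s24z.png

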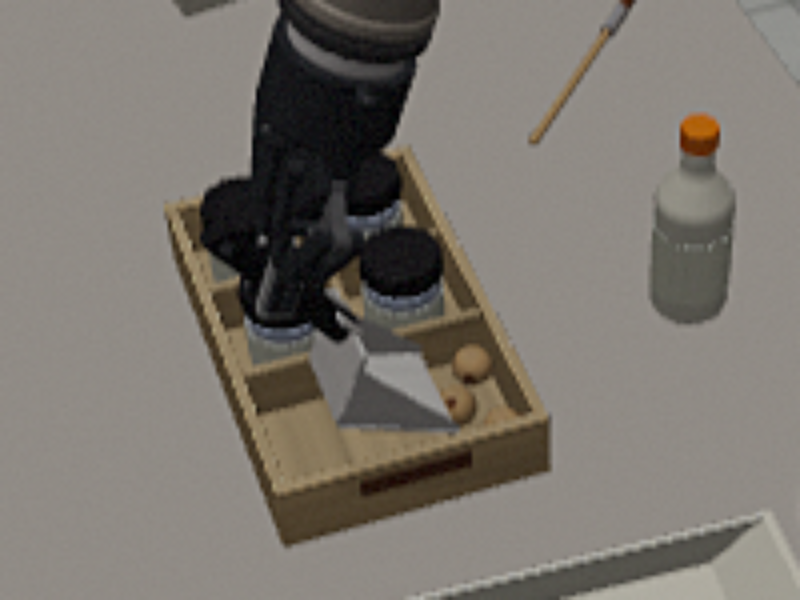

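View pics/w24.png

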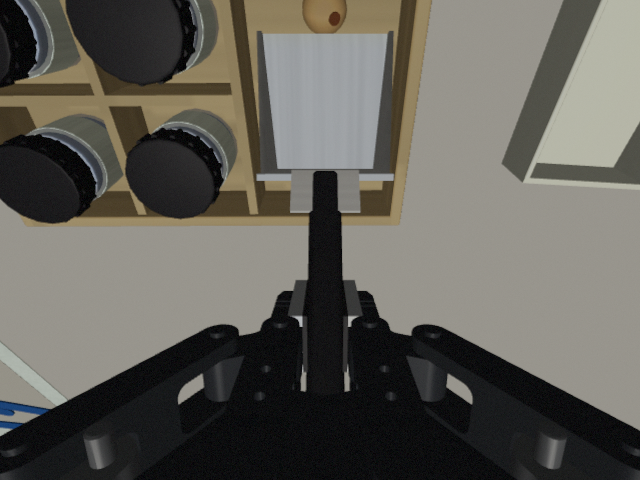

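All three beads are in the bay's far end and the bowl is empty. Next I lift and return the scoop to the tray.

Request:
{"method": "play_rows", "body": {"targets": [{"xyz": [-0.005, 0, 0.02], "delta_rot": [0, 0, 0], "gripper": -1}, {"xyz": [-0.005, 0, 0.06], "delta_rot": [0, 0, 0], "gripper": -1}, {"xyz": [-0.005, 0, 0.1], "delta_rot": [0, -3, 0], "gripper": -1}, {"xyz": [-0.005, 0, 0.1], "delta_rot": [0, -8, 0], "gripper": -1}, {"xyz": [-0.005, -0.02, 0.1], "delta_rot": [0, -14, 0], "gripper": -1}, {"xyz": [-0.005, -0.05, 0.1], "delta_rot": [0, -20, 0], "gripper": -1}, {"xyz": [0, -0.09, 0.09], "delta_rot": [0, -20, 0], "gripper": -1}, {"xyz": [0.005, -0.14, 0.08], "delta_rot": [0, -20, 0], "gripper": -1}, {"xyz": [0.008, -0.18, 0.07], "delta_rot": [0, -20, 0], "gripper": -1}, {"xyz": [0.01, -0.19, 0.06], "delta_rot": [0, -20, 0], "gripper": -1}, {"xyz": [0.01, -0.19, 0.06], "delta_rot": [0, -20, 0], "gripper": -1}]}}

```text
time_s: 39.45
tool_pos: [497.4, -76.3, 215.9]
ee_rot: [47.2, 89.9, -133.0]
ft_force: [0.8, -0.5, -1.9]
finger_gap: 12.7
```

```bash
python3 - <<'E'
from h import *
s,r=st(); print(s['joints'].round(1))
for z in (55,4):
    q,T=scoop_pose(*tray2w(18,1,z),0); print(q.round(1),end=' '); go(*q,T)
cap('side','s25')
E
```

```text
t 39.45 tcp [497.4 -76.3 215.9] gap 12.7 F [ 0.8 -0.5 -1.9]
[[-0.001 -0.004 -1.   ]
 [-0.001 -1.     0.004]
 [-1.     0.001  0.001]]
[ -0.9  12.7   2.8 113.9  -0.7  53.6 -87.9]
[501.8 -76.4 132.3] go [ 0.0044 -0.0001 -0.0836] [ 0.06 -0.06 -3.5 ]
[501.8 -76.4  81.3] go [ 4.400e-03 -1.000e-04 -1.346e-01] [ 0.06 -0.06 -3.5 ]
```

View pics/s25.png

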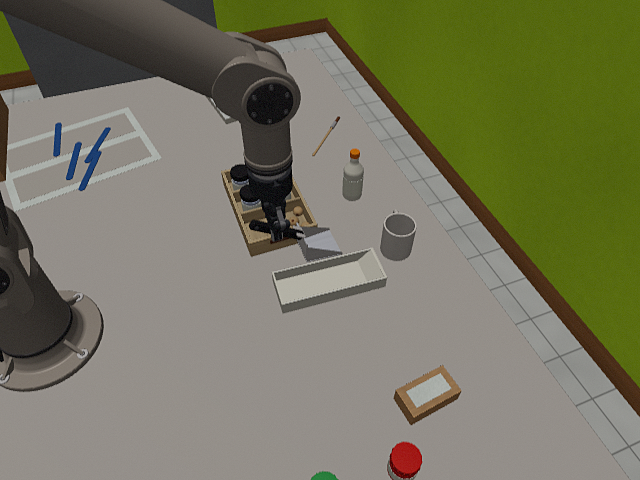

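The tray is empty and the scoop hangs level above it. I lower it in.

Request:
{"method": "play_rows", "body": {"targets": [{"xyz": [0.003, 0, -0.03], "delta_rot": [0, 0, -2], "gripper": -1}, {"xyz": [0.005, 0, -0.07], "delta_rot": [0, 0, -3.5], "gripper": -1}, {"xyz": [0.005, 0, -0.1], "delta_rot": [0, 0, -3.5], "gripper": -1}, {"xyz": [0.005, 0, -0.12], "delta_rot": [0, 0, -3.5], "gripper": -1}, {"xyz": [0.005, 0, -0.13], "delta_rot": [0, 0, -3.5], "gripper": -1}, {"xyz": [0.005, 0, -0.134], "delta_rot": [0, 0, -3.5], "gripper": -1}, {"xyz": [0.005, 0, -0.135], "delta_rot": [0, 0, -3.5], "gripper": -1}, {"xyz": [0.005, 0, -0.135], "delta_rot": [0, 0, -3.5], "gripper": -1}]}}

```text
time_s: 40.5
tool_pos: [503.6, -75.1, 82.0]
ee_rot: [155.1, 89.9, -28.5]
ft_force: [-0.3, 0.7, -0.3]
finger_gap: 12.3
```

```bash
python3 - <<'E'
from h import *
s,r=st(); cap('wrist','w26'); q,T=scoop_pose(*tray2w(18,1,4),0); go(*q,T)
E
```

```text
t 40.5 tcp [503.6 -75.1  82. ] gap 12.3 F [-0.3  0.7 -0.3]
[[ 0.001 -0.063 -0.998]
 [-0.001 -0.998  0.063]
 [-1.     0.001 -0.001]]
go [-0.0017 -0.0012 -0.0007] [ 0.04  0.07 -0.1 ]
```

View pics/w26.png

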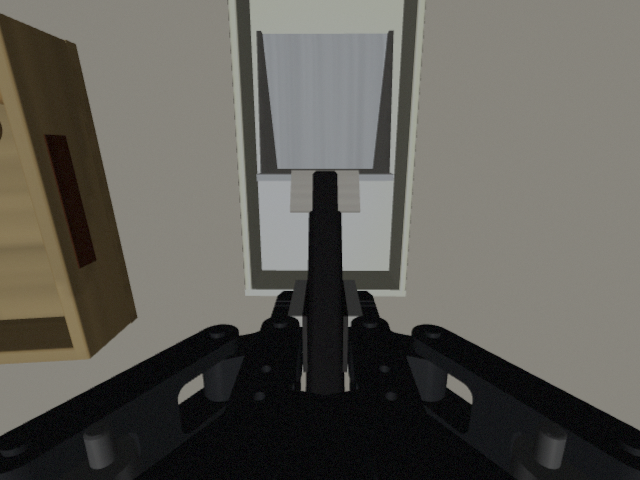

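The bowl sits in the middle of the tray, clear of the walls. I lower the last millimetre, open, and go up.

Request:
{"method": "play_rows", "body": {"targets": [{"xyz": [0, 0, -0.001], "delta_rot": [0, 0, 0], "gripper": -1}, {"xyz": [0, 0, -0.0015], "delta_rot": [0, 0, 0], "gripper": -1}, {"xyz": [0, 0, -0.0015], "delta_rot": [0, 0, 0], "gripper": -0.5}, {"xyz": [0, 0, -0.0015], "delta_rot": [0, 0, 0], "gripper": 0.5}, {"xyz": [0, 0, -0.0015], "delta_rot": [0, 0, 0], "gripper": 0.5}, {"xyz": [0, 0, -0.0015], "delta_rot": [0, 0, 0], "gripper": 0.5}, {"xyz": [0, 0, 0.02], "delta_rot": [0, 0, 0], "gripper": 0.5}, {"xyz": [0, 0, 0.06], "delta_rot": [0, 0, 0], "gripper": 0.5}, {"xyz": [0, 0, 0.12], "delta_rot": [0, 0, 0], "gripper": 0.5}, {"xyz": [0, 0, 0.17], "delta_rot": [0, 0, 0], "gripper": 0.5}]}}

```text
time_s: 41.8
tool_pos: [503.5, -75.3, 254.1]
ee_rot: [163.5, 89.9, -20.1]
ft_force: [1.6, 0.6, -0.7]
finger_gap: 64.1
```

Request:
{"method": "play_rows", "body": {"targets": [{"xyz": [0.01, -0.06, 0.01], "delta_rot": [0, 0, 0], "gripper": 0.5}, {"xyz": [0.01, -0.12, 0.01], "delta_rot": [0, 0, 0], "gripper": 0.5}, {"xyz": [0.01, -0.18, 0.01], "delta_rot": [0, 0, 0], "gripper": 0.5}, {"xyz": [0, -0.24, 0.01], "delta_rot": [0, 0, 0], "gripper": 0.5}, {"xyz": [0, -0.27, 0.01], "delta_rot": [0, 0, 0], "gripper": 0.5}, {"xyz": [0, -0.27, 0.01], "delta_rot": [0, 0, 0], "gripper": 0.5}, {"xyz": [0, -0.27, 0.01], "delta_rot": [0, 0, 0], "gripper": 0.5}]}}

```text
time_s: 42.68
tool_pos: [503.8, -344.1, 263.8]
ee_rot: [-167.9, 89.9, 8.5]
ft_force: [-0.8, 0.8, -0.6]
finger_gap: 63.8
```

```bash
python3 - <<'E'
from h import *
s,r=st(); 
ct,p,d=cap('top','t27'); X=cloud(ct,d)
for n,(x0,x1,y0,y1) in dict(c0=(475,545,170,240),c1=(558,625,170,240),c2=(475,545,250,320),c3=(558,625,250,320)).items(): print(n); circ(X,66,90,x0,x1,y0,y1)
hsv=cv2.cvtColor(p,cv2.COLOR_RGB2HSV)
c,ps,d=cap('side','s27'); cv2.imwrite('pics/s27z.png',cv2.resize(ps[130:330,210:410,::-1],None,fx=3,fy=3))
cv2.imwrite('pics/t27z.png',cv2.resize(p[180:320,150:400,::-1],None,fx=3.2,fy=3.2))
E
```

```text
t 42.67 tcp [ 503.8 -344.1  263.8] gap 63.8 F [-0.8  0.8 -0.6]
[[ 0.002 -0.062 -0.998]
 [ 0.    -0.998  0.062]
 [-1.    -0.    -0.002]]
c0
circ 358 [510.9 205.5] 26.9 z 74.7
c1
circ 359 [589.6 206. ] 26.7 z 74.5
c2
circ 367 [508.1 288.2] 26.6 z 74.3
c3
circ 362 [588.1 287.1] 27.1 z 74.5
```

View pics/t27z.png

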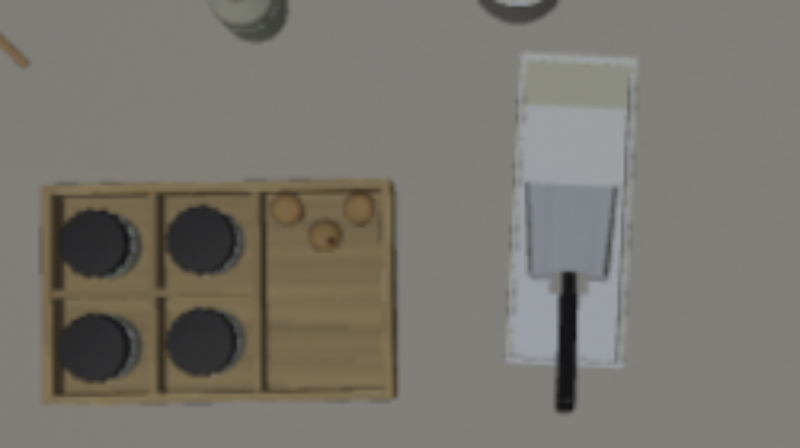

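View pics/s27z.png

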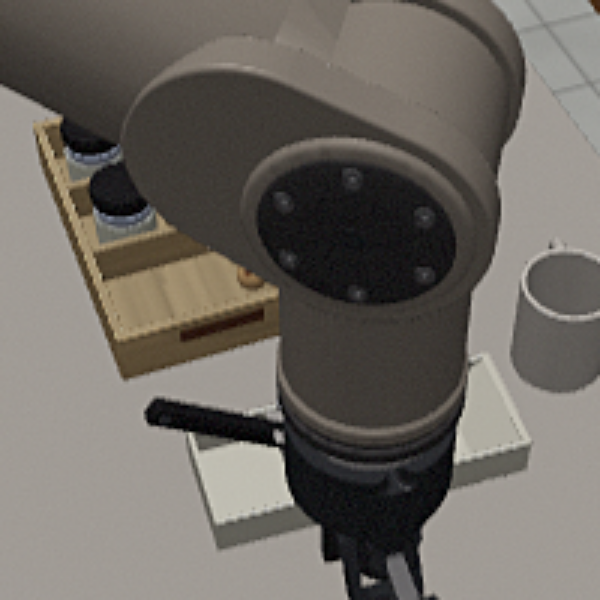

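View pics/t27.png

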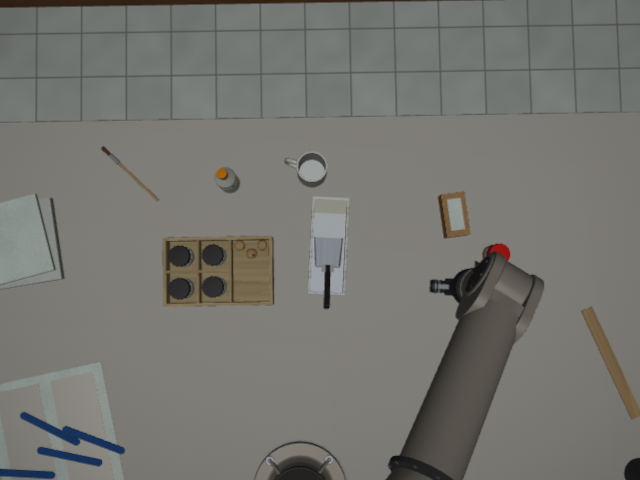

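The final top view shows the four jars in their cells, the three beads in the bay and the scoop's bowl in the tray. The glue, mug and cardboard box are unmoved, and the arm is clear. I hand in.

```bash
python3 - <<'E'
from workcell import sign_off
print(sign_off())
E
```

```text
the job is handed in; nothing more can be done
None
```

The craft kit is packed and handed in, at about 43 s of the 200 s allowed. No verdict is reported at hand-in.

- **Jars:** All four stand in the small cells. In the last top view their cap centres were within about 4 mm of the cell centres. Cap tops read 74–75 mm there and 75.7–75.8 mm in the wrist view, against 76 mm expected. No jar had been knocked aside.
- **Beads:** There were three. One scoop pass up the tray's ramp took them all, and they were tipped into the bay. The last view shows them resting at its far end, and the tray is empty.
- **Scoop:** It is let go, level, with its bowl in the tray about 20 mm from the tray's origin along and 1–2 mm across.
- **Left alone:** The glue bottle, mug, cardboard box and the red and green jars look unmoved in the last top view. The red jar is partly hidden by the arm there and the green one fully, though nothing touched either.

**Disagreements:**
- The top camera read y up to about 5 mm higher than the wrist camera, so I used the wrist readings for grasping and for aligning the scoop.
- In the final picture the arm hid part of the side view, so the end check rests mainly on the top view.
- A black disc at the far bottom-right of the top view is wider than a jar cap. I took it as no part of the job, since four jars were already found.

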